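# Load the grinding fixture and pin the keeper bar

### The job

Get the grinding fixture ready: lay every steel blank from the rubber mat flat in a nest of its own, then lay the keeper bar across the two end posts, flat down in both saddles with its slots over the post holes, and last put a lock pin down through each end of the bar into its post until the head sits on the bar. Leave the other things on the bench where they are.

Things in the scene. Friction and masses are not known exactly. Their poses are not given: they have to be found in the camera images.
- rack: grinding fixture bolted to the bench: grey nest block on a dark 90 (x) x 310 (y) mm base plate, with a steel post at each end. Origin: centre of the base's underside, on the bench; y axis from post to post, x axis along the nests, z up. Five nests side by side along y, 40 mm apart, at y = -80, -40, 0, 40, 80 mm; posts at y = +130 and -130 mm
- nest1 (a point): centre of the floor of one of the rack's five alike nests (axes as the rack), 30 mm above the bench: a shallow pocket 58 mm long (x) and 32 mm wide (y), with 6 mm high, 8 mm thick lips at its two ends and 10 mm high, 8 mm thick dividers along its sides
- nest2 (a point): centre of the floor of one of the rack's five alike nests (axes as the rack), 30 mm above the bench: a shallow pocket 58 mm long (x) and 32 mm wide (y), with 6 mm high, 8 mm thick lips at its two ends and 10 mm high, 8 mm thick dividers along its sides
- nest3 (a point): centre of the floor of one of the rack's five alike nests (axes as the rack), 30 mm above the bench: a shallow pocket 58 mm long (x) and 32 mm wide (y), with 6 mm high, 8 mm thick lips at its two ends and 10 mm high, 8 mm thick dividers along its sides
- nest4 (a point): centre of the floor of one of the rack's five alike nests (axes as the rack), 30 mm above the bench: a shallow pocket 58 mm long (x) and 32 mm wide (y), with 6 mm high, 8 mm thick lips at its two ends and 10 mm high, 8 mm thick dividers along its sides
- nest5 (a point): centre of the floor of one of the rack's five alike nests (axes as the rack), 30 mm above the bench: a shallow pocket 58 mm long (x) and 32 mm wide (y), with 6 mm high, 8 mm thick lips at its two ends and 10 mm high, 8 mm thick dividers along its sides
- post_left (a point): mouth of the pin hole in the rack's post at +y, 57 mm above the bench (axes as the rack). The post is 62 (x) x 40 (y) mm; its top is a saddle whose floor is level with this point, 38 mm wide along x between two cheeks 12 mm high and 12 mm thick, open along y. The upright round hole in the middle of the floor is 14 mm across and 45 mm deep
- post_right (a point): mouth of the pin hole in the rack's post at -y, 57 mm above the bench (axes as the rack). The post is 62 (x) x 40 (y) mm; its top is a saddle whose floor is level with this point, 38 mm wide along x between two cheeks 12 mm high and 12 mm thick, open along y. The upright round hole in the middle of the floor is 14 mm across and 45 mm deep
- blank1: one of up to five alike bright steel blanks, a block 50 (x) x 26 (y) x 22 (z) mm, 0.2 kg, two dark drilled spots on top; starts lying flat on the black rubber mat. Origin at the block's centre. Lies in a nest with its 50 mm length along the nest, one blank to a nest; its top is then 52 mm above the bench. None if absent in this start
- blank2: one of up to five alike bright steel blanks, a block 50 (x) x 26 (y) x 22 (z) mm, 0.2 kg, two dark drilled spots on top; starts lying flat on the black rubber mat. Origin at the block's centre. Lies in a nest with its 50 mm length along the nest, one blank to a nest; its top is then 52 mm above the bench. None if absent in this start
- blank3: one of up to five alike bright steel blanks, a block 50 (x) x 26 (y) x 22 (z) mm, 0.2 kg, two dark drilled spots on top; starts lying flat on the black rubber mat. Origin at the block's centre. Lies in a nest with its 50 mm length along the nest, one blank to a nest; its top is then 52 mm above the bench. None if absent in this start
- blank4: one of up to five alike bright steel blanks, a block 50 (x) x 26 (y) x 22 (z) mm, 0.2 kg, two dark drilled spots on top; starts lying flat on the black rubber mat. Origin at the block's centre. Lies in a nest with its 50 mm length along the nest, one blank to a nest; its top is then 52 mm above the bench. None if absent in this start
- blank5: one of up to five alike bright steel blanks, a block 50 (x) x 26 (y) x 22 (z) mm, 0.2 kg, two dark drilled spots on top; starts lying flat on the black rubber mat. Origin at the block's centre. Lies in a nest with its 50 mm length along the nest, one blank to a nest; its top is then 52 mm above the bench. None if absent in this start
- bar: keeper bar: dark flat bar 300 (x) x 32 (y) x 10 (z) mm, 0.45 kg, on its top in the middle an upright aluminium grip fin, 46 mm along the bar, 18 mm thick, from 10 to 46 mm above the underside. Origin: centre of the bar's underside. Two upright through slots, 25 mm along the bar by 16 mm across, 130 mm either side of the middle. Either end fits either post. Starts flat on the bench
- pin1: one of two alike headed lock pins, upright: round dark head 24 mm across and 34 mm high, below it a 10 mm shank 42 mm long whose last 12 mm taper to a point. Origin: on the axis at the underside of the head; z points up through the head. 0.06 kg. Starts standing in a hole of the wooden pin block, head resting on the block's top
- pin2: one of two alike headed lock pins, upright: round dark head 24 mm across and 34 mm high, below it a 10 mm shank 42 mm long whose last 12 mm taper to a point. Origin: on the axis at the underside of the head; z points up through the head. 0.06 kg. Starts standing in a hole of the wooden pin block, head resting on the block's top
- pin_block: fixed wooden block 130 (x) x 50 (y) x 46 (z) mm with two upright 17 mm holes right through at x = -36 and +36 mm, where the pins stand at first. Origin: centre of its underside
- mat: thin black rubber mat 220 (x) x 170 (y) mm on the bench under the blanks; origin at its centre, at bench level
- oil_can: steel can, 60 mm across and 130 mm high; bystander. Origin: centre of its underside
- hammer: hammer lying on the bench; bystander. Its handle lies along its x axis
- mug: white mug, 76 mm across and 85 mm high; bystander. Origin: centre of its underside
Things that resemble listed ones, but are neither listed nor needed, are in the scene too. What is shaped like the blank1 but purple or red is not meant.

How it is judged (in metres and radians):
On the way, in this order (a step that is already met when the one before it is completed fails the run):
1. every blank lies flat in a nest of its own (z of blank1 in the frame of rack between 0.038 and 0.0435 m and x of blank1 in the frame of rack between -0.008 and 0.008 m and y of blank1 in the frame of rack between -0.095 and 0.095 m and angle between the x axis of each of blank1, blank2, blank3, blank4, blank5 and the x axis of rack, either way round below 0.2 rad and z of blank2 in the frame of rack between 0.038 and 0.0435 m and x of blank2 in the frame of rack between -0.008 and 0.008 m and y of blank2 in the frame of rack between -0.095 and 0.095 m and z of blank3 in the frame of rack between 0.038 and 0.0435 m and x of blank3 in the frame of rack between -0.008 and 0.008 m and y of blank3 in the frame of rack between -0.095 and 0.095 m and z of blank4 in the frame of rack between 0.038 and 0.0435 m and x of blank4 in the frame of rack between -0.008 and 0.008 m and y of blank4 in the frame of rack between -0.095 and 0.095 m and z of blank5 in the frame of rack between 0.038 and 0.0435 m and x of blank5 in the frame of rack between -0.008 and 0.008 m and y of blank5 in the frame of rack between -0.095 and 0.095 m), for 0.2 s.
2. with the blanks in their nests, the keeper bar lies flat in both saddles with its slots over the post holes (all of step 1 and z of bar in the frame of rack between 0.054 and 0.06 m and x of bar in the frame of rack between -0.006 and 0.006 m and y of bar in the frame of rack between -0.01 and 0.01 m and angle between the x axis of bar and the y axis of rack, either way round below 0.06 rad and angle between the z axis of bar and the z axis of rack, either way round below 0.06 rad), for 0.2 s.
3. a lock pin is home through each end of the bar (z of bar in the frame of rack between 0.054 and 0.06 m and x of bar in the frame of rack between -0.006 and 0.006 m and y of bar in the frame of rack between -0.01 and 0.01 m and angle between the x axis of bar and the y axis of rack, either way round below 0.06 rad and angle between the z axis of bar and the z axis of rack, either way round below 0.06 rad and z of pin1 in the frame of rack between 0.063 and 0.0705 m and (horizontal distance between pin1 and post_left below 0.007 m or horizontal distance between pin1 and post_right below 0.007 m) and angle between each of pin1, pin2's own z axis and vertical below 0.15 rad and z of pin2 in the frame of rack between 0.063 and 0.0705 m and (horizontal distance between pin2 and post_left below 0.007 m or horizontal distance between pin2 and post_right below 0.007 m)), for 0.2 s.
At the end, for the whole second after the job is handed in: Every present blank flat in a nest (8 mm lengthways, 0.2 rad); bar flat in both saddles (6 mm across, 10 mm along, 0.06 rad); each pin upright (0.15 rad) through the bar in a post hole (7 mm), head at most 3.5 mm above the bar; all at rest, let go (all of step 1 and all of step 3 and linear speed of each of blank1, blank2, blank3, blank4, blank5, pin1, pin2, bar below 0.02 m/s); the robot touches nothing.
It fails at once if the oil can is disturbed (moved over 30 mm) (distance of oil_can from where it was at the start of the episode above 0.03 m).
It fails at once if the hammer is disturbed (moved over 30 mm) (distance of hammer from where it was at the start of the episode above 0.03 m).
It fails at once if the mug is disturbed (moved over 30 mm) (distance of mug from where it was at the start of the episode above 0.03 m).
Of blank1, blank2, blank3, blank4, blank5 only 3 to 5 are there at a start; the rules pass over those that are not, and their reading is None.
At some moment in a run one of blank1, blank2, blank3, blank4, blank5, bar may be knocked a few centimetres aside while the robot is not near it.
It also fails if it takes over 210 s, if anything falls off the work surface, if the arm or the gripper's body presses on something with over 40 N, if the wrist force passes 120 N, or if a joint passes its speed limit or range.

### The arm

A 6-joint arm with a two-finger parallel gripper is mounted at the origin on the work surface. World frame = base frame: x ahead of the robot, y to its left, z up, the work surface at z = 0. Lengths are in mm, angles in rad, forces in N, time in s.
With the tool pointing down it reaches from about 350 to 875 mm from the base axis. Payload 4.2 kg.
Tool frame: the origin (TCP) lies at the very end of the fingers, on their centre line; the grasp point (between the pads) lies 19 mm behind it; z points along the fingers, y is the line along which they close (so a half turn about z gives the same grasp; the last joint's range is limited). The gripper opens to 85 mm and grips with 20 to 120 N. Pads are 22 mm wide; open, the fingers measure 114 mm over their backs; the gripper's body (76 mm by 85 mm) begins 54 mm behind the grasp point. The pads swing forward as they close: fully open they stand 13 mm farther back than shut.
Start: joints at [1.41, 0.385, 0.008, 0, -1.194, -0.259], TCP at [254.703, 570.724, 231.312] pointing down, gripper open.
Joint ranges: [-3.14, 3.14], [-1.21, 2.06], [-1.07, 1.41], [-3.16, 2.05], [-2.99, -0.16], [-3.1, 3.1]. Speed limits (rad/s): [2.79, 2.79, 3.14, 3.14, 3.14, 3.14].

### API

Orientations are given as a unit quaternion [x, y, z, w].
In Python, from bench import monitor, get_image, camera_info, job_done gives the robot as it stands.
- The arm moves only by the tool send_rows, never from a script. Its argument "series" is a list of rows, each a list of 3 entries, a list of its own where there are three numbers: the shift along the tool's x, y, z in mm, then the turn, a rotation vector about the tool's x, y, z in rad, then the finger opening in mm, from 0 to 85.4. A call has 1 to 8 rows; each row shifts and turns the commanded pose from where the row before left it, along the tool's axes as they then stand; what a row does not reach is not made up. A row lasts 1/10 s, in which the tool goes at most 50 mm and 8.59 degrees, less where a joint would pass 70% of its speed; a pose out of reach is approached as far as the arm can. A call with a gripper value outside its range is refused whole. The fingers move at their own pace and stop on an object; the grip force is fixed at half the most. Time passes only in rows, so rows that do not move let the fingers close. It gives the time, the measured TCP pose, the force, the opening and the grip force at its end, in the units of the state.
- monitor.read_state(): the state, without advancing time (a new reading comes with each control period).
- get_image(name): name is "scene" or "side" or "wrist"; returns the picture (384x512x3 uint8, red, green, blue); there is no depth.
- camera_info(name): a dict with "intrinsics" (3x3 intrinsics, pixels), "R" (3x3) and "t" (3): a world point X has camera coordinates R X + t. Camera axes: x right, y down, z forward; pixel columns grow to the right and rows downward; lengths in mm; the calibration is good to about 2 mm. A picture is of the moment at which its call begins: read the wrist's pose just before it. camera_info takes no time and is no camera call; for the wrist camera it gives the pose at the moment of the call.
- job_done(): hands the job in; it is judged then, once.
The state is a dict: "clock": time; "joints": joint angles; "joint_vel": joint speeds; "joint_efforts": joint torques, N m; "position": TCP position; "ee_rot": TCP orientation; "contact_force": force on the tool from outside, world axes, zero at the start; "wrist_torque": the same for the moment, N m; "gripper_width": finger opening in mm; "grasp_force": force on a finger pad.
Only numpy, scipy, OpenCV 4.12 (cv2) and the standard library are available. Lean on these libraries where they do the work, as an engineer would, in place of code of your own. Each camera call takes 0.05 s, during which the arm holds its last target. There are 200 camera calls.

## Working session

There is one attempt and no reset: what is moved stays moved. The work goes in short steps, Python scripts to look and compute and a tool call to move; the robot and the scene stay as the last step left them, time stands still between calls to the robot, and variables do not carry over. Pictures are saved under pics/ and viewed, at most 14 in all, crops included, and the job is handed in when it is done.

Besides the shell and the picture viewer there is one more tool, called after "Emit:" in YAML: its name, and indented under it one key for each argument. send_rows: Moves the arm, as the interface text tells. Its arguments: {"type":"object","properties":{"series":{"type":"array"}},"required":["series"]}

```bash
mkdir -p pics; ls
python3 - <<'E'
from bench import monitor,get_image,camera_info
import cv2,numpy as np
np.set_printoptions(suppress=True,precision=3)
print(monitor.read_state())
for n in ["scene","side","wrist"]:
    c=camera_info(n);print(n,c)
    im=get_image(n);np.save(f'pics/{n}0.npy',im);cv2.imwrite(f'pics/{n}0.png',cv2.resize(im[...,::-1],(800,600),interpolation=cv2.INTER_CUBIC))
E
```

```text
pics
{'clock': 0.0, 'joints': array([ 1.41 ,  0.386,  0.007, -0.001, -1.194, -0.259]), 'joint_vel': array([ 0.001, -0.   ,  0.   , -0.001,  0.001, -0.   ]), 'joint_efforts': array([ -0.001, -39.229,  18.84 ,   4.186,  -0.005,  -0.   ]), 'position': array([254.452, 570.221, 230.221]), 'ee_rot': array([ 0.978, -0.208, -0.   ,  0.001]), 'contact_force': array([ 0.152, -0.023,  0.846]), 'wrist_torque': array([-0.016,  0.03 , -0.033]), 'grasp_force': 0.0, 'gripper_width': 84.72974911617203}
scene {'intrinsics': array([[479.799,   0.   , 256.624],
       [  0.   , 479.799, 191.706],
       [  0.   ,   0.   ,   1.   ]]), 'R': array([[-0.808,  0.589,  0.013],
       [ 0.494,  0.688, -0.532],
       [-0.322, -0.423, -0.847]]), 't': array([ 500.324, -167.099, 1892.646])}
side {'intrinsics': array([[366.886,   0.   , 259.674],
       [  0.   , 366.886, 185.889],
       [  0.   ,   0.   ,   1.   ]]), 'R': array([[ 0.819, -0.574, -0.005],
       [-0.375, -0.528, -0.762],
       [ 0.435,  0.625, -0.648]]), 't': array([-515.722,  226.422,  872.748])}
wrist {'intrinsics': array([[333.149,   0.   , 258.089],
       [  0.   , 333.149, 193.482],
       [  0.   ,   0.   ,   1.   ]]), 'R': array([[-0.408, -0.913,  0.001],
       [-0.868,  0.388,  0.311],
       [-0.284,  0.126, -0.951]]), 't': array([625.639, -40.687, 379.925])}
```

View pics/scene0.png

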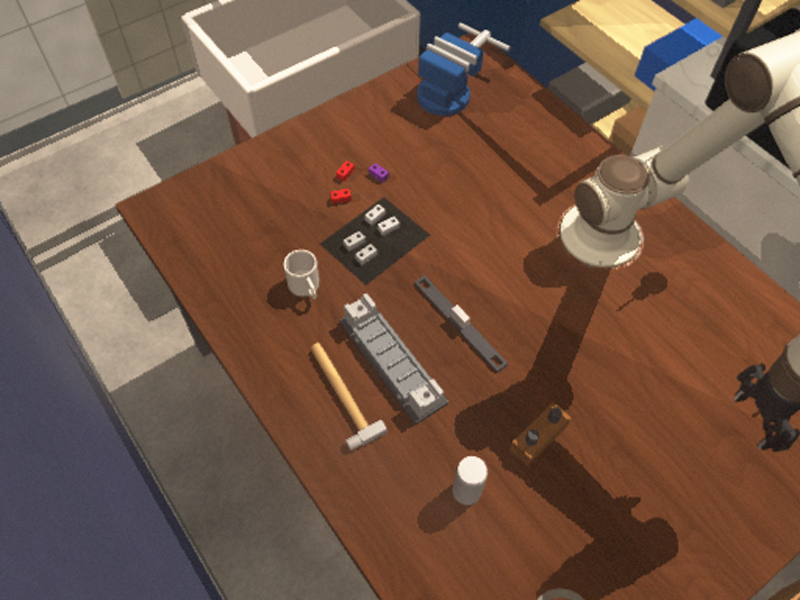

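View pics/side0.png

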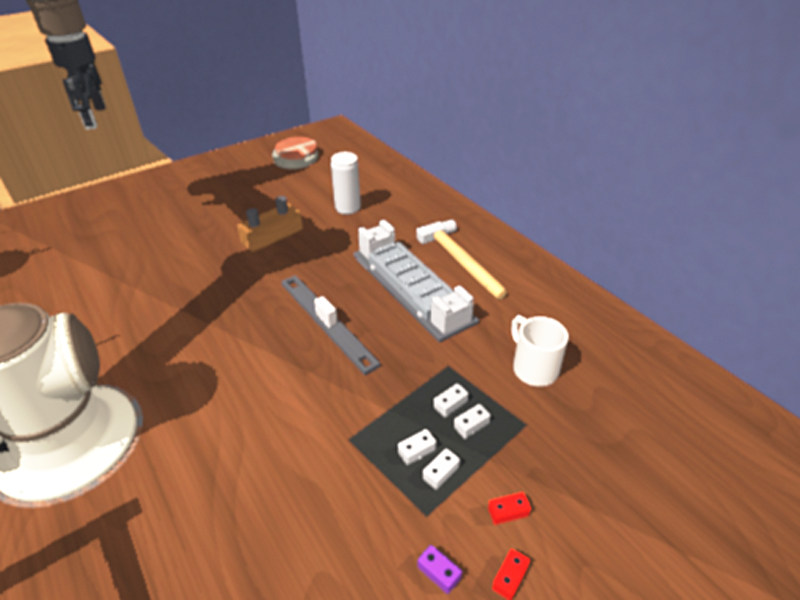

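The scene view (800×600 px) shows four bright blanks on the black mat, at (375,213), (388,225), (354,240) and (366,254). The red ones at (345,170) and (340,196) and the purple one at (378,172) are off the mat and decoys. The rack is near (393,357), the bar near (460,322) and the pin block near (541,432). Next I'll get coarse positions by triangulating both views.

```bash
cat > h.py <<'E'
import numpy as np,cv2
from bench import monitor,get_image,camera_info
from scipy.spatial.transform import Rotation as Ro
np.set_printoptions(suppress=True,precision=2)
def rays(c,px):
    px=np.atleast_2d(px).astype(float);K,R,t=c['intrinsics'],np.array(c['R']),np.array(c['t'])
    d=np.c_[px,np.ones(len(px))]@np.linalg.inv(K).T@R
    return -R.T@t,d
def plane(c,px,z):
    o,d=rays(c,px);return o+d*((z-o[2])/d[:,2])[:,None]
def tri(c1,p1,c2,p2):
    A=[];b=[]
    for c,p in((c1,p1),(c2,p2)):
        o,d=rays(c,p);d=d[0]/np.linalg.norm(d);M=np.eye(3)-np.outer(d,d);A.append(M);b.append(M@o)
    x,*_=np.linalg.lstsq(np.vstack(A),np.hstack(b),rcond=None)
    return x,np.linalg.norm(np.vstack(A)@x-np.hstack(b))
def proj(c,X):
    Y=np.atleast_2d(X)@np.array(c['R']).T+c['t'];q=Y@c['intrinsics'].T;return q[:,:2]/q[:,2:]
def shot(n,name):
    c=camera_info(n);im=get_image(n);cv2.imwrite(f'pics/{name}.png',im[...,::-1]);np.savez(f'pics/{name}.npz',im=im,K=c['intrinsics'],R=c['R'],t=c['t']);return c,im
def load(name):
    d=np.load(f'pics/{name}.npz');return dict(intrinsics=d['K'],R=d['R'],t=d['t']),d['im']
E
python3 - <<'E'
from h import *
S=camera_info("scene");D=camera_info("side");k=512/800
P=dict(b1=((375,210),(440,468)),b2=((388,222),(417,446)),b3=((354,237),(472,420)),b4=((366,251),(451,399)),
 postL=((360,310),(452,297)),postR=((424,394),(377,236)),fin=((460,314),(325,305)),slot1=((421,283),(368,366)),slot2=((499,365),(293,283)),
 pinA=((533,434),(251,214)),pinB=((556,411),(282,203)),can=((471,465),(344,158)),mug=((302,260),(541,333)))
for n,(a,b) in P.items():
    print(n,*tri(S,np.array(a)*k,D,np.array(b)*k))
print(plane(S,np.array([[382,200],[430,236],[366,283],[320,245],[318,345],[366,440]])*k,0))
ims=np.load('pics/scene0.npy');cv2.imwrite('pics/crop1.png',cv2.resize(ims[95:190,190:290,::-1],None,fx=6,fy=6,interpolation=cv2.INTER_CUBIC))
E
```

```text
b1 [ 425.62 -376.67   19.84] 0.7787231800965889
b2 [ 420.75 -327.48   18.37] 0.3129669740812939
b3 [ 516.44 -338.25   18.37] 0.29134148751329975
b4 [ 516.15 -287.03   16.84] 0.027995980918909404
postL [ 637.65 -133.53   60.61] 0.29958041270773944
postR [640.39 114.57  50.93] 3.0653415353023674
fin [451.18  -1.16  41.23] 1.1508065868472033
slot1 [ 454.7  -140.65    1.06] 2.7237628399132467
slot2 [447.8  137.36   1.48] 1.8813293835237879
pinA [483.28 327.94  46.91] 42.36955294503191
pinB [488.24 304.4   95.98] 41.06359991794324
can [683.11 312.85 132.23] 1.5381611757563656
mug [ 678.44 -308.64   87.93] 0.0875247222307991
[[ 383.38 -406.86    0.  ]
 [ 352.67 -241.96    0.  ]
 [ 563.53 -219.34    0.  ]
 [ 592.01 -378.84    0.  ]
 [ 749.09 -143.73    0.  ]
 [ 790.74  108.94    0.  ]]
```

View pics/crop1.png

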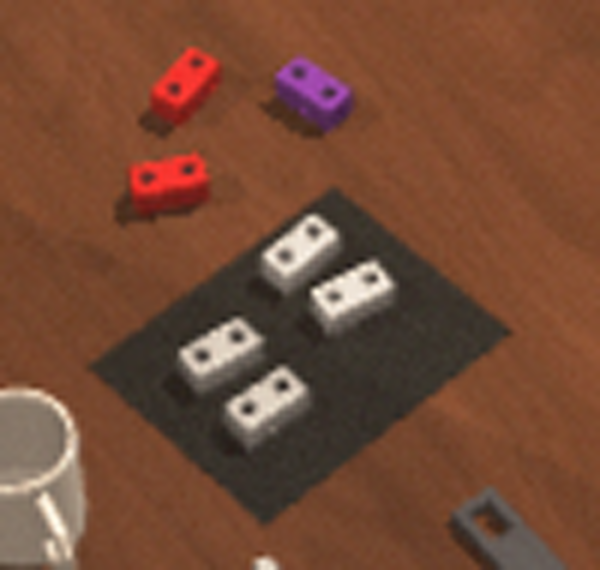

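The crop confirms four plain steel blanks on the mat, with the red and purple decoys off it. Next is the wrist camera's geometry, then a first move.

```bash
cat >> h.py <<'E'
def pose():
    s=monitor.read_state();T=Ro.from_quat(s['ee_rot']).as_matrix();return s,np.array(s['position']),T
def to(X,th):
    "tool-axis shift (in present axes) and turn about tool z to reach X with tool x axis at world angle th"
    s,p,T=pose();cur=np.arctan2(T[1,0],T[0,0]);dt=(cur-th+np.pi)%(2*np.pi)-np.pi
    W=np.array([[np.cos(th),np.sin(th),0],[np.sin(th),-np.cos(th),0],[0,0,-1]])
    r=Ro.from_matrix(T.T@W).as_rotvec()
    print('to',X,'shift',T.T@(np.array(X)-p),'after-turn shift',W.T@(np.array(X)-p),'rotvec',r,'clock',s['clock'])
E
python3 - <<'E'
from h import *
s,p,T=pose();c=camera_info('wrist');R=np.array(c['R']);C=-R.T@c['t']
print('cam centre',C,'in tool',T.T@(C-p),'optical axis in tool',T.T@R[2],'cam x in tool',T.T@R[0],'y',T.T@R[1])
to([480,330,330],-np.pi/2)
E
```

```text
cam centre [327.88 539.01 373.57] in tool [  79.75   -1.05 -143.12] optical axis in tool [-0.31 -0.    0.95] cam x in tool [-0.  1.  0.] y [-0.95  0.   -0.31]
to [480, 330, 330] shift [303.86 127.7  -99.31] after-turn shift [ 240.33 -225.45  -99.55] rotvec [ 0.   -0.    1.15] clock 0.15
```

Emit:
send_rows:
  series:
    - [[0,0,-10],[0,0,0.14],85]
    - [[0,0,-10],[0,0,0.14],85]
    - [[0,0,-10],[0,0,0.14],85]
    - [[0,0,-10],[0,0,0.14],85]
    - [[0,0,-10],[0,0,0.14],85]
    - [[0,0,-10],[0,0,0.14],85]
    - [[0,0,-10],[0,0,0.14],85]
    - [[0,0,-10],[0,0,0.14],85]

```text
clock: 0.95
position: [254.6, 570.5, 311.2]
ee_rot: [0.716, -0.698, 0.0, 0.0]
contact_force: [0.4, -1.1, -0.1]
gripper_width: 84.9
grasp_force: 0.0
```

Emit:
send_rows:
  series:
    - [[30,-27,8],[0,0,0.025],85]
    - [[30,-27,8],[0,0,0],85]
    - [[30,-27,8],[0,0,0],85]
    - [[30,-27,8],[0,0,0],85]
    - [[30,-27,8],[0,0,0],85]
    - [[30,-27,8],[0,0,0],85]
    - [[30,-27,8],[0,0,0],85]
    - [[30,-27,8],[0,0,0],85]

```text
clock: 1.75
position: [473.6, 331.3, 246.8]
ee_rot: [0.709, -0.705, -0.0, 0.0]
contact_force: [0.8, -0.0, 1.1]
gripper_width: 85.1
grasp_force: 0.0
```

Run:
```python
from h import *
print(pose()[:2]);shot('wrist','w_pin')
```

```text
({'clock': 1.75, 'joints': array([ 0.89,  0.29, -0.09, -0.  , -1.19, -0.88]), 'joint_vel': array([-0.72,  0.12, -0.03,  0.  ,  0.16,  0.71]), 'joint_efforts': array([  2.63, -36.  ,  18.47,   4.1 ,  -0.18,  -0.47]), 'position': array([473.57, 331.27, 246.79]), 'ee_rot': array([ 0.71, -0.7 , -0.  ,  0.  ]), 'contact_force': array([ 0.83, -0.02,  1.05]), 'wrist_torque': array([ 0.02, -0.05, -0.04]), 'grasp_force': 0.0, 'gripper_width': 85.06910228314263}, array([473.57, 331.27, 246.79]))
```

Emit:
send_rows:
  series:
    - [[40,-18,0],[0,0,0],85]
    - [[40,-18,0],[0,0,0],85]
    - [[40,-18,0],[0,0,0],85]
    - [[40,-18,0],[0,0,0],85]
    - [[40,-18,0],[0,0,0],85]
    - [[40,0,0],[0,0,0],85]
    - [[40,0,0],[0,0,0],85]
    - [[40,0,0],[0,0,0],85]

```text
clock: 2.6
position: [564.5, 11.6, 246.9]
ee_rot: [0.709, -0.705, -0.0, 0.0]
contact_force: [0.2, 0.1, 0.4]
gripper_width: 85.0
grasp_force: 0.0
```

Run:
```python
from h import *
print(pose()[:2]);shot('wrist','w_rack1')
```

```text
({'clock': 2.6, 'joints': array([ 0.31,  0.27, -0.12, -0.  , -1.18, -0.3 ]), 'joint_vel': array([-0.69, -0.03, -0.05,  0.  ,  0.02,  0.69]), 'joint_efforts': array([  2.88, -33.84,  18.48,   4.07,  -0.08,  -0.46]), 'position': array([564.49,  11.62, 246.92]), 'ee_rot': array([ 0.71, -0.71, -0.  ,  0.  ]), 'contact_force': array([0.22, 0.07, 0.4 ]), 'wrist_torque': array([-0.04, -0.09,  0.04]), 'grasp_force': 0.0, 'gripper_width': 84.98182988595147}, array([564.49,  11.62, 246.92]))
```

Emit:
send_rows:
  series:
    - [[35,5,0],[0,0,0],85]
    - [[35,5,0],[0,0,0],85]
    - [[35,0,0],[0,0,0],85]
    - [[0,0,0],[0,0,0],85]

```text
clock: 3.05
position: [554.8, -94.9, 247.0]
ee_rot: [0.708, -0.707, -0.0, 0.0]
contact_force: [0.1, 0.3, -0.9]
gripper_width: 85.0
grasp_force: 0.0
```

Run:
```python
from h import *
print(pose()[:2]);shot('wrist','w_rack2')
```

```text
({'clock': 3.05, 'joints': array([ 0.12,  0.27, -0.12,  0.  , -1.18, -0.12]), 'joint_vel': array([ 0.05, -0.  , -0.  , -0.01,  0.01, -0.04]), 'joint_efforts': array([ -0.86, -33.17,  18.85,   4.3 ,  -0.03,   0.18]), 'position': array([554.78, -94.86, 246.99]), 'ee_rot': array([ 0.71, -0.71, -0.  ,  0.  ]), 'contact_force': array([ 0.15,  0.29, -0.92]), 'wrist_torque': array([ 0.08,  0.09, -0.01]), 'grasp_force': 0.0, 'gripper_width': 85.0190670081812}, array([554.78, -94.86, 246.99]))
```

Emit:
send_rows:
  series:
    - [[30,11,9],[0,0,0],65]
    - [[30,11,9],[0,0,0],65]
    - [[30,11,9],[0,0,0],65]
    - [[30,11,9],[0,0,0],65]
    - [[30,11,9],[0,0,0],65]
    - [[30,11,9],[0,0,0],65]
    - [[30,11,9],[0,0,0],65]
    - [[0,0,0],[0,0,0],65]

```text
clock: 3.9
position: [478.1, -303.5, 182.5]
ee_rot: [0.708, -0.706, -0.002, 0.001]
contact_force: [0.1, 0.1, -0.4]
gripper_width: 65.3
grasp_force: 0.0
```

Run:
```python
from h import *
s,p,T=pose();print(p);shot('wrist','w_bl')
a=cv2.imread('pics/w_rack2.png');b=cv2.imread('pics/w_bl.png')
cv2.imwrite('pics/mont.png',cv2.resize(np.hstack([a,b]),(800,300)))
cv2.imwrite('pics/r2.png',cv2.resize(a,(800,600)))
```

```text
[ 478.06 -303.47  182.49]
```

View pics/r2.png

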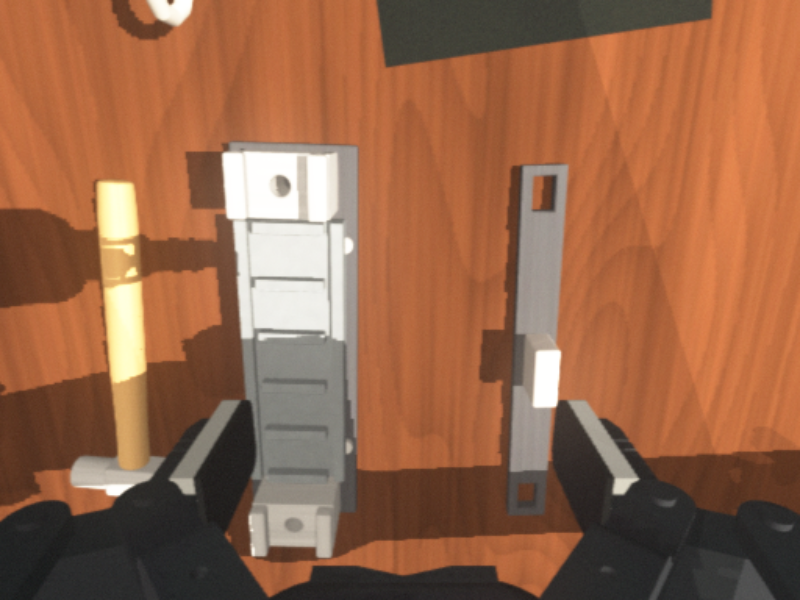

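View pics/w_bl.png

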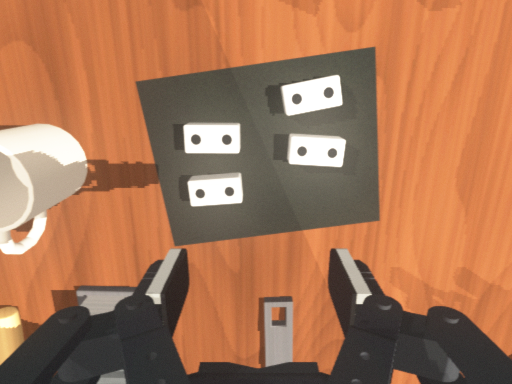

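View pics/w_pin.png

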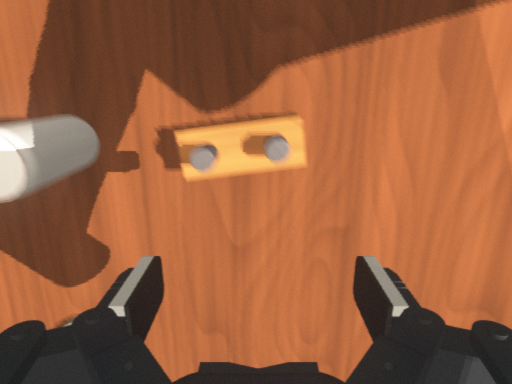

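The wrist pictures show:
- **Rack** (800×600 view): post holes at (280,186) and (293,524). Bar slots at (544,193) and (527,494), fin at (543,372).
- **Blanks** (512 px view): at about (212,138), (215,189), (311,95) and (316,151).
- **Pins** (512 px view): at (203,157) and (277,148).

One more view of the blanks will give me their height.

Emit:
send_rows:
  series:
    - [[25,15,10],[0,0,0],65]
    - [[25,15,10],[0,0,0],65]
    - [[0,0,0],[0,0,0],65]
    - [[0,0,0],[0,0,0],65]

```text
clock: 4.35
position: [450.6, -351.8, 164.5]
ee_rot: [0.709, -0.705, 0.0, -0.0]
contact_force: [0.2, -0.3, -0.0]
gripper_width: 64.9
grasp_force: 0.0
```

```bash
cat >> h.py <<'E'
def blanks(c,im,z=23.0,mn=300):
    hsv=cv2.cvtColor(im,cv2.COLOR_RGB2HSV);m=((hsv[...,1]<70)&(hsv[...,2]>150)).astype(np.uint8)
    m=cv2.morphologyEx(m,cv2.MORPH_OPEN,np.ones((3,3)));n,l,st,ce=cv2.connectedComponentsWithStats(m)
    g=cv2.cvtColor(im,cv2.COLOR_RGB2GRAY);out=[]
    cs,hi=cv2.findContours(m,cv2.RETR_CCOMP,cv2.CHAIN_APPROX_NONE)
    for i,k in enumerate(cs):
        if hi[0][i][3]>=0 or cv2.contourArea(k)<mn: continue
        h=[];j=hi[0][i][2]
        while j>=0:
            if cv2.contourArea(cs[j])>8:
                mm=cv2.moments(cs[j]);h.append([mm['m10']/mm['m00'],mm['m01']/mm['m00']])
            j=hi[0][j][0]
        if len(h)==2:out.append(h)
    return np.array(out)
def dark(im,seed,w=10,thr=None,inv=True):
    g=cv2.cvtColor(im,cv2.COLOR_RGB2GRAY);x,y=np.round(seed).astype(int);win=g[y-w:y+w+1,x-w:x+w+1]
    _,b=cv2.threshold(win,thr or 0,1,(cv2.THRESH_BINARY_INV if inv else cv2.THRESH_BINARY)+(0 if thr else cv2.THRESH_OTSU))
    n,l,st,ce=cv2.connectedComponentsWithStats(b);k=1+np.argmin([np.linalg.norm(ce[i]-w)+(99 if st[i,4]<8 else 0) for i in range(1,n)])
    return ce[k]+[x-w,y-w],st[k,4]
E
python3 - <<'E'
from h import *
s,p,T=pose();print(p,T[:2,0]);shot('wrist','w_bl2')
c1,i1=load('w_bl');c2,i2=load('w_bl2')
A=blanks(c1,i1);B=blanks(c2,i2);print(len(A),len(B))
for a in A:
    pa=plane(c1,a,23)
    for b in B:
        pb=plane(c2,b,23)
        for bb in (b,b[::-1]):
            X=[tri(c1,a[i],c2,bb[i]) for i in(0,1)]
            if np.linalg.norm(plane(c2,bb,23)-pa)<10:
                e=X[1][0]-X[0][0];print('blank',(X[0][0]+X[1][0])/2,'ang',np.arctan(e[1]/e[0]),'sep',np.linalg.norm(e),'res',X[0][1],'plane23',pa.mean(0),plane(c2,bb,23).mean(0))
cr1,ir1=load('w_rack1');cr2,ir2=load('w_rack2')
for n,seed,z in (('holeA',(179,119),57),('holeB',(187.5,335),57),('slotA',(348,123),10),('slotB',(337,316),10)):
    q,a=dark(ir2,seed,7 if n[0]=='h' else 14);s1=proj(cr1,plane(cr2,q,z))[0]
    print(n,q,a,plane(cr2,q,z)[0],'pred in rack1',s1,end=' ')
    if 15<s1[1]<370:
        q1,a1=dark(ir1,s1,7 if n[0]=='h' else 14);print(q1,a1,tri(cr1,q1,cr2,q))
    else: print()
E
```

```text
[ 450.6  -351.75  164.46] [ 0.01 -1.  ]
4 4
blank [ 520.49 -283.02   19.71] ang 0.10114035639675958 sep 29.12595564417361 res 0.234638212437132 plane23 [ 519.92 -284.06   23.  ] [ 519.7  -284.74   23.  ]
blank [ 423.91 -322.74   20.76] ang -0.04476551475713942 sep 28.072027949885747 res 0.03579204320533618 plane23 [ 424.34 -323.2    23.  ] [ 424.06 -323.56   23.  ]
blank [ 521.57 -334.19   20.28] ang 0.00020027661156097853 sep 28.632006054502614 res 0.052071929320108915 plane23 [ 521.12 -334.6    23.  ] [ 520.92 -335.13   23.  ]
blank [ 430.66 -372.71   20.5 ] ang 0.18654273886593464 sep 28.353832560572908 res 0.0705739986599137 plane23 [ 431.14 -372.82   23.  ] [ 430.81 -373.18   23.  ]
holeA [180.56 118.37] 102 [ 631.28 -141.73   57.  ] pred in rack1 [183.69  -5.53] 
holeB [187.42 335.64] 92 [641.46 118.68  57.  ] pred in rack1 [189.5  257.89] [189.48 255.27] 106 (array([638.95, 109.91,  67.  ]), np.float64(0.09462738328231643))
slotA [350.38 123.53] 221 [ 451.6  -131.76   10.  ] pred in rack1 [369.57  18.38] [370.18  15.08] 242 (array([ 454.47, -132.91,   20.51]), np.float64(0.004651642314946093))
slotB [337.06 317.02] 196 [447.04 128.64  10.  ] pred in rack1 [350.62 247.22] [350.88 249.14] 703 (array([444.06, 135.93,   1.01]), np.float64(0.5643352022083751))
```

Emit:
send_rows:
  series:
    - [[-10,9,20],[0,0,0],65]
    - [[-10,9,30],[0,0,0],65]
    - [[-8.4,8.4,30],[0,0,0],65]
    - [[0,0,25],[0,0,0.05],65]
    - [[0,0,20],[0,0,0],65]
    - [[0,0,15],[0,0,0],65]
    - [[0,0,10],[0,0,0],65]
    - [[0,0,4.5],[0,0,0],65]

```text
clock: 5.2
position: [424.1, -323.4, 9.4]
ee_rot: [-0.692, 0.722, 0.0, -0.0]
contact_force: [-1.3, -0.3, 0.1]
gripper_width: 65.0
grasp_force: 0.0
```

Emit:
send_rows:
  series:
    - [[0,0,0],[0,0,0],65]
    - [[0,0,0],[0,0,0],40]
    - [[0,0,0],[0,0,0],40]
    - [[0,0,0],[0,0,0],40]
    - [[0,0,0],[0,0,0],40]
    - [[0,0,0],[0,0,0],40]

```text
clock: 5.8
position: [424.3, -324.5, 11.1]
ee_rot: [-0.692, 0.722, -0.001, 0.0]
contact_force: [-0.9, 2.7, 5.4]
gripper_width: 48.1
grasp_force: 62.8
```

Emit:
send_rows:
  series:
    - [[0,0,-20],[0,0,0],40]
    - [[0,0,-40],[0,0,0],40]
    - [[-29,-21,-40],[0,0,0],40]
    - [[-39,-28,-30],[0,0,0],40]
    - [[-39,-28,-30],[0,0,0],40]
    - [[-39,-28,-20],[0,0,0],40]
    - [[-39,-28,-20],[0,0,0],40]
    - [[-39,-28,-20],[0,0,0],40]

```text
clock: 6.6
position: [582.3, -121.0, 218.2]
ee_rot: [-0.691, 0.723, 0.0, -0.0]
contact_force: [1.4, -1.1, -1.8]
gripper_width: 48.2
grasp_force: 62.8
```

Emit:
send_rows:
  series:
    - [[-8,-5,0],[0,0,0],40]
    - [[0,0,0],[0,0,0],40]
    - [[0,0,0],[0,0,0],40]

```text
clock: 6.9
position: [586.0, -115.3, 216.3]
ee_rot: [-0.691, 0.723, 0.001, -0.001]
contact_force: [-0.3, 0.8, -1.5]
gripper_width: 48.1
grasp_force: 62.8
```

Run:
```python
from h import *
s,p,T=pose();print(p,T[:2,0],s['gripper_width'],s['contact_force']);shot('wrist','w_rack3')
c3,i3=load('w_rack3');c2,i2=load('w_rack2')
for n,seed,z in (('holeA',(180.6,118.4),57),('holeB',(187.4,335.6),57)):
    q,a=dark(i2,seed,7);s1=proj(c3,plane(c2,q,z))[0]
    q1,a1=dark(i3,s1,8);print(n,s1,q1,a1,plane(c3,q1,57),tri(c3,q1,c2,q))
cv2.imwrite('pics/r3.png',cv2.resize(i3[...,::-1],(800,600)))
```

```text
[ 585.98 -115.28  216.29] [-0.04 -1.  ] 48.087736591457585 [-0.29  0.79 -1.55]
holeA [207.21 146.77] [206.77 146.3 ] 128 [[ 631.64 -142.18   57.  ]] (array([ 632.56, -141.19,   51.3 ]), np.float64(0.022190239126662313))
holeB [219.28 370.58] [218.52 375.28] 109 [[642.93 125.46  57.  ]] (array([636.45,  97.37,  82.42]), np.float64(2.249834533008074))
```

View pics/r3.png

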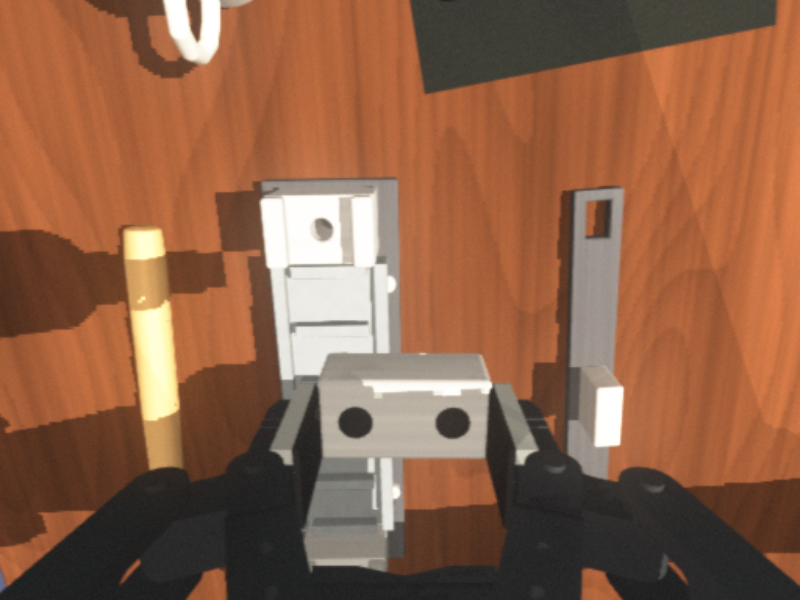

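The rack view (800×600) shows hole A at (322,229). The blank is held level, with its spots at (355,423) and (453,423). Next I'll check the offset in the hand.

```bash
cat >> h.py <<'E'
def held(c,im,p,T,dz,seeds):
    q=[dark(im,s,8)[0] for s in seeds];X=plane(c,q,p[2]+dz)
    e=X[1]-X[0];print('held spots px',np.array(q),'offset tool',T.T@(X.mean(0)-p),'ang',np.arctan(e[1]/e[0]),'sep',np.linalg.norm(e))
    return X.mean(0)-p
A=np.array([631.5,-141.9]);B=np.array([641.5,118.8]);M=(A+B)/2;u=(B-A)/np.linalg.norm(B-A);phi=-np.arctan2(u[0],u[1])
def nest(k):return M+40*k*u
E
python3 - <<'E'
from h import *
c,im=load('w_rack3');s,p,T=pose()
o=held(c,im,p,T,12.5,[(355*.64,423*.64),(453*.64,423*.64)])
print(M,phi,[nest(k) for k in range(-2,3)])
for k in(-2,2):
    to([*nest(k),80],-np.pi/2+phi)
E
```

```text
held spots px [[227.02 270.65]
 [289.83 270.75]] offset tool [ -0.84  -0.47 -12.5 ] ang -0.04900056017945533 sep 28.017419539721555
[636.5  -11.55] -0.03833946990134491 [array([633.43, -91.49]), array([634.97, -51.52]), array([636.5 , -11.55]), array([638.03,  28.42]), array([639.57,  68.39])]
to [np.float64(633.4335937628032), np.float64(-91.49121060372104), 80] shift [-26.4  -46.88 136.23] after-turn shift [-26.08 -46.61 136.39] rotvec [ 0.    0.   -0.01] clock 6.95
to [np.float64(639.5664062371968), np.float64(68.39121060372102), 80] shift [-186.4   -45.74  136.24] after-turn shift [-186.08  -46.61  136.39] rotvec [ 0.    0.   -0.01] clock 6.95
```

Emit:
send_rows:
  series:
    - [[-26,-6.3,0],[0,0,-0.01],40]
    - [[-32,-8,0],[0,0,0],40]
    - [[-32,-8,10],[0,0,0],40]
    - [[-32,-8,20],[0,0,0],40]
    - [[-32,-8,30],[0,0,0],40]
    - [[-20,-5,36],[0,0,0],40]
    - [[-11,-2.3,40],[0,0,0],40]
    - [[0,0,0],[0,0,0],40]

```text
clock: 7.75
position: [634.6, 67.0, 74.5]
ee_rot: [-0.694, 0.72, 0.004, -0.006]
contact_force: [-1.3, -0.7, -2.0]
gripper_width: 47.9
grasp_force: 63.1
```

```bash
python3 -c "
from h import *
to([*nest(2),45],-np.pi/2+phi)"
```

```text
to [np.float64(639.5664062371968), np.float64(68.39121060372102), 45] shift [-1.7  -5.36 29.45] after-turn shift [-1.6  -4.93 29.53] rotvec [ 0.01 -0.    0.  ] clock 7.75
```

Emit:
send_rows:
  series:
    - [[0,0,0],[0,0,0],40]
    - [[0,0,0],[0,0,0],40]

```text
clock: 7.95
position: [640.9, 67.3, 84.0]
ee_rot: [-0.695, 0.719, -0.001, 0.001]
contact_force: [0.4, 0.6, -1.2]
gripper_width: 48.4
grasp_force: 63.1
```

```bash
python3 -c "
from h import *
to([*nest(2),45],-np.pi/2+phi)"
```

```text
to [np.float64(639.5664062371968), np.float64(68.39121060372102), 45] shift [-1.07  1.54 38.99] after-turn shift [-1.08  1.41 38.99] rotvec [-0.  0.  0.] clock 7.95
```

Emit:
send_rows:
  series:
    - [[-0.3,1.9,14],[0,0,0],40]
    - [[0,0,14],[0,0,0],40]
    - [[0,0,9],[0,0,0],40]
    - [[0,0,0],[0,0,0],40]
    - [[0,0,0],[0,0,0],40]

```text
clock: 8.45
position: [638.1, 68.6, 45.0]
ee_rot: [-0.695, 0.719, -0.0, 0.0]
contact_force: [-0.5, 0.0, -1.2]
gripper_width: 48.1
grasp_force: 63.1
```

Emit:
send_rows:
  series:
    - [[0,0,2],[0,0,0],40]
    - [[0,0,2],[0,0,0],40]
    - [[0,0,1],[0,0,0],40]
    - [[0,0,0],[0,0,0],40]
    - [[0,0,0],[0,0,0],40]

```text
clock: 8.95
position: [638.3, 69.0, 41.1]
ee_rot: [-0.695, 0.719, -0.0, 0.001]
contact_force: [-1.7, 1.0, 6.4]
gripper_width: 47.9
grasp_force: 64.0
```

Emit:
send_rows:
  series:
    - [[0,0,0],[0,0,0],64]
    - [[0,0,0],[0,0,0],64]
    - [[0,0,0],[0,0,0],64]
    - [[0,0,-15],[0,0,0],64]
    - [[0,0,-40],[0,0,0],64]
    - [[0,0,-40],[0,0,0],64]
    - [[30,0,-30],[0,0,0],64]
    - [[40,10,-15],[0,0,0],64]

```text
clock: 9.75
position: [627.9, -0.0, 183.1]
ee_rot: [-0.696, 0.718, -0.002, 0.003]
contact_force: [-0.1, -0.8, 0.1]
gripper_width: 64.2
grasp_force: 0.0
```

```bash
python3 -c "
from h import *
s,p,T=pose();print(p);c,im=shot('wrist','w_chk1')
for h in blanks(c,im):
    X=plane(c,h,52);e=X[1]-X[0];m=X.mean(0)[:2]-M;print(h.mean(0),'rack xy',m@[u[1],-u[0]],m@u,np.arctan(e[1]/e[0])-phi,np.linalg.norm(e))"
```

```text
[627.86  -0.04 183.12]
```

Emit:
send_rows:
  series:
    - [[40,20,0],[0,0,0],64]
    - [[40,20,0],[0,0,0],64]
    - [[40,20,0],[0,0,0],64]
    - [[40,20,0],[0,0,0],64]
    - [[40,20,0],[0,0,0],64]
    - [[40,20,0],[0,0,0],64]
    - [[40,20,0],[0,0,0.02],64]
    - [[20,10,20],[0,0,0],64]

```text
clock: 10.6
position: [464.9, -298.4, 161.9]
ee_rot: [-0.687, 0.727, -0.003, 0.001]
contact_force: [-0.2, 0.5, -0.9]
gripper_width: 64.1
grasp_force: 0.0
```

Emit:
send_rows:
  series:
    - [[0,0,0],[0,0,0],64]
    - [[0,0,0],[0,0,0],64]
    - [[0,0,0],[0,0,0],64]

```text
clock: 10.9
position: [465.8, -294.9, 160.2]
ee_rot: [-0.688, 0.726, -0.0, 0.0]
contact_force: [-0.1, -0.9, -0.4]
gripper_width: 64.1
grasp_force: 0.0
```

```bash
cat >> h.py <<'E'
def findb():
    c=camera_info('wrist');im=get_image('wrist')
    for h in blanks(c,im):
        X=plane(c,h,22.5);e=X[1]-X[0];a=np.arctan(e[1]/e[0]);print('blank',X.mean(0),'ang',a,'sep',np.linalg.norm(e));to([X.mean(0)[0],X.mean(0)[1],40],-np.pi/2+a)
E
python3 -c "
from h import *
findb()"
```

```text
blank [ 519.99 -284.16   22.5 ] ang 0.07558197371935202 sep 28.416946489849888
to [np.float64(519.9867762053138), np.float64(-284.1592549350114), 40] shift [-13.44 -53.24 120.36] after-turn shift [ -6.46 -54.66 120.3 ] rotvec [-0.   -0.   -0.13] clock 10.95
blank [ 520.92 -334.78   22.5 ] ang 0.00038625095511754553 sep 27.941227535090622
to [np.float64(520.9171007946807), np.float64(-334.7812868210067), 40] shift [ 37.06 -56.82 120.39] after-turn shift [ 40.07 -54.93 120.3 ] rotvec [-0.   -0.   -0.05] clock 10.95
blank [ 430.87 -373.1    22.5 ] ang 0.19092649572050138 sep 28.08663452009782
to [np.float64(430.86892629744284), np.float64(-373.1042456661732), 40] shift [ 80.05  31.09 120.3 ] after-turn shift [ 70.29  49.34 120.3 ] rotvec [-0.   -0.   -0.24] clock 10.95
```

Emit:
send_rows:
  series:
    - [[0,0,10],[0,0,-0.13],64]
    - [[-2,-20,25],[0,0,0],64]
    - [[-2,-20,30],[0,0,0],64]
    - [[-2.5,-14.7,30],[0,0,0],64]
    - [[0,0,25],[0,0,0],64]
    - [[0,0,20],[0,0,0],64]
    - [[0,0,8.5],[0,0,0],64]
    - [[0,0,0],[0,0,0],64]

```text
clock: 11.75
position: [519.0, -283.9, 10.5]
ee_rot: [0.734, -0.679, -0.001, 0.0]
contact_force: [-0.3, 0.1, -0.6]
gripper_width: 63.9
grasp_force: 0.0
```

Emit:
send_rows:
  series:
    - [[0,0,0],[0,0,0],64]
    - [[0,0,0],[0,0,0],40]
    - [[0,0,0],[0,0,0],40]
    - [[0,0,0],[0,0,0],40]
    - [[0,0,0],[0,0,0],40]

```text
clock: 12.25
position: [520.2, -285.0, 13.3]
ee_rot: [0.734, -0.68, 0.002, -0.001]
contact_force: [0.6, 1.9, 5.7]
gripper_width: 47.6
grasp_force: 62.5
```

```bash
python3 -c "
from h import *
c,im=load('w_chk1')
P=nest(2);U=np.array([u[1],-u[0]]);q=proj(c,[[*(P+14*U),52],[*(P-14*U),52]]);print(q)
print([dark(im,x,9) for x in q if 10<x[1]<370])
to([*nest(1),120],-np.pi/2+phi)"
```

```text
[[234.05 252.56]
 [264.47 252.86]]
[(array([236.06, 251.28]), np.int32(79)), (array([261.55, 253.44]), np.int32(260))]
to [np.float64(638.0332031185984), np.float64(28.420605301860512), 120] shift [-303.33 -141.83 -106.7 ] after-turn shift [-317.69 -105.78 -106.74] rotvec [-0.   -0.    0.11] clock 12.25
```

Emit:
send_rows:
  series:
    - [[0,0,-20],[0,0,0],40]
    - [[0,0,-45],[0,0,0.11],40]
    - [[-30,-10,-42],[0,0,0],40]
    - [[-40,-13.3,0],[0,0,0],40]
    - [[-40,-13.3,0],[0,0,0],40]
    - [[-40,-13.3,0],[0,0,0],40]
    - [[-40,-13.3,0],[0,0,0],40]
    - [[-40,-13.3,0],[0,0,0],40]

```text
clock: 13.05
position: [602.6, -57.3, 116.3]
ee_rot: [-0.695, 0.719, 0.0, 0.0]
contact_force: [0.1, -0.3, -1.8]
gripper_width: 47.7
grasp_force: 62.7
```

Emit:
send_rows:
  series:
    - [[-40,-13.3,0],[0,0,0],40]
    - [[-30,-10,0],[0,0,0],40]
    - [[-17,-6,0],[0,0,0],40]
    - [[0,0,0],[0,0,0],40]
    - [[0,0,0],[0,0,0],40]
    - [[0,0,0],[0,0,0],40]

```text
clock: 13.65
position: [634.2, 25.8, 116.0]
ee_rot: [-0.694, 0.72, 0.0, -0.0]
contact_force: [0.1, 0.2, -2.5]
gripper_width: 47.9
grasp_force: 62.7
```

```bash
python3 -c "
from h import *
s,p,T=pose();print(p,s['gripper_width'],s['contact_force'])
c,im=shot('wrist','w_h2')
dz=10.;o=[[-1,14,-dz],[-1,-14,-dz]];q=proj(c,p+np.array(o)@T.T);print(q)
held(c,im,p,T,dz,q)
P=nest(2);U=np.array([u[1],-u[0]])
cv2.imwrite('pics/h2.png',im[...,::-1])
to([*nest(1),47],-np.pi/2+phi)"
```

```text
[634.24  25.79 116.02] 47.93047504148872 [ 0.13  0.17 -2.49]
[[290.16 268.8 ]
 [228.52 268.82]]
held spots px [[289.79 268.13]
 [228.7  268.17]] offset tool [ -0.66  -0.04 -10.  ] ang -0.03569514168207661 sep 27.729434494104428
to [np.float64(638.0332031185984), np.float64(28.420605301860512), 47] shift [-2.8  -3.62 69.14] after-turn shift [-2.8  -3.56 69.15] rotvec [ 0. -0.  0.] clock 13.7
```

View pics/h2.png

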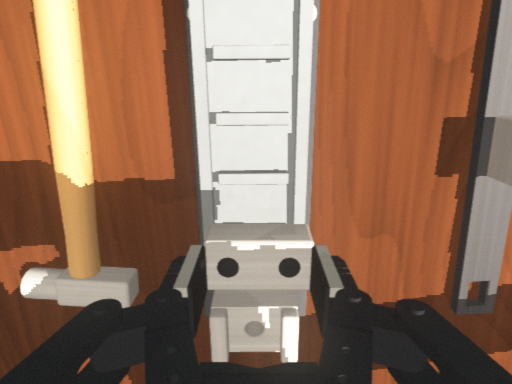

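Held level, spots at (229,268) and (290,268). The dividers are at rows 52, 118 and 178, and hole B is at (254,328).

Emit:
send_rows:
  series:
    - [[-2.1,-3.6,20],[0,0,0],40]
    - [[0,0,25],[0,0,0],40]
    - [[0,0,18],[0,0,0],40]
    - [[0,0,4],[0,0,0],40]
    - [[0,0,0],[0,0,0],40]
    - [[0,0,0],[0,0,0],40]

```text
clock: 14.3
position: [639.4, 28.7, 50.4]
ee_rot: [-0.695, 0.719, -0.001, 0.001]
contact_force: [0.4, 0.1, -2.7]
gripper_width: 48.0
grasp_force: 62.7
```

```bash
python3 -c "
from h import *
c,im=load('w_h2');q,a=dark(im,(254,328),9);print(q,a,plane(c,q,57))
# dividers (dark edges on their shaded side), top z 40
g=cv2.cvtColor(im,cv2.COLOR_RGB2GRAY)[:,235:265].mean(1);d=np.diff(g);print([(i,round(d[i])) for i in range(5,225) if abs(d[i])>12])
print(proj(c,[[*(nest(k)),z] for k in(-2,-1,0,1) for z in (30,)]),proj(c,[[*nest(k+.5),40] for k in(-2,-1,0)]))
to([*nest(1),43],-np.pi/2+phi)"
```

```text
[253.96 328.51] 254 [[641.13 117.89  57.  ]]
[(57, -39), (58, -66), (59, 83), (60, 27), (111, -74), (112, 66), (113, 19), (123, -16), (124, -32), (125, 47), (169, -77), (170, -36), (172, 40), (173, 66), (183, -20), (184, 19), (221, -26), (222, -69)]
[[253.39  18.47]
 [253.51  86.51]
 [253.63 147.19]
 [253.73 201.65]] [[253.25  52.05]
 [253.38 119.17]
 [253.5  178.94]]
to [np.float64(638.0332031185984), np.float64(28.420605301860512), 43] shift [0.34 1.41 7.4 ] after-turn shift [0.35 1.4  7.4 ] rotvec [-0.  0.  0.] clock 14.3
```

Emit:
send_rows:
  series:
    - [[0,0,2],[0,0,0],40]
    - [[0,0,2],[0,0,0],40]
    - [[0,0,0],[0,0,0],40]
    - [[0,0,0],[0,0,0],40]

```text
clock: 14.7
position: [638.7, 29.1, 45.4]
ee_rot: [-0.695, 0.719, -0.0, 0.0]
contact_force: [-0.8, -0.8, -2.5]
gripper_width: 47.8
grasp_force: 62.7
```

Emit:
send_rows:
  series:
    - [[0,0.5,1.5],[0,0,0],40]
    - [[0,0,1.5],[0,0,0],40]
    - [[0,0,0],[0,0,0],40]
    - [[0,0,0],[0,0,0],40]

```text
clock: 15.1
position: [638.2, 29.2, 43.3]
ee_rot: [-0.695, 0.719, -0.0, 0.0]
contact_force: [-4.0, 1.1, 5.7]
gripper_width: 47.7
grasp_force: 63.5
```

Emit:
send_rows:
  series:
    - [[0,0,0],[0,0,0],64]
    - [[0,0,0],[0,0,0],64]
    - [[0,0,0],[0,0,0],64]
    - [[0,0,-15],[0,0,0],64]
    - [[0,0,-40],[0,0,0],64]
    - [[0,0,-40],[0,0,0],64]
    - [[40,0,-30],[0,0,0],64]
    - [[40,0,-10],[0,0,0],64]

```text
clock: 15.9
position: [637.6, -50.8, 181.7]
ee_rot: [-0.696, 0.718, -0.003, 0.003]
contact_force: [0.6, -0.2, 0.1]
gripper_width: 63.9
grasp_force: 0.0
```

```bash
cat >> h.py <<'E'
U=np.array([u[1],-u[0]])
def chk(name,ks):
    c,im=shot('wrist',name)
    for k in ks:
        P=nest(k);q=proj(c,[[*(P+14*U),52],[*(P-14*U),52]])
        r=[dark(im,x,6) for x in q];X=plane(c,[r[0][0],r[1][0]],52);m=X.mean(0)[:2]-M
        print(k,'area',r[0][1],r[1][1],'rack xy',m@U,m@u,'sep',np.linalg.norm(X[1]-X[0]),q.mean(0))
E
python3 -c "
from h import *
s,p,T=pose();print(p);chk('w_chk2',[1,2])"
```

```text
[637.59 -50.83 181.66]
1 area 62 29 rack xy 0.6651540713421099 38.83464461000707 sep 28.1922800462737 [262.08 263.65]
2 area 60 28 rack xy -1.0239258833174867 78.94225846531187 sep 28.06582692539386 [261.63 300.37]
```

Emit:
send_rows:
  series:
    - [[40,20,0],[0,0,0],64]
    - [[40,20,0],[0,0,0],64]
    - [[40,20,0],[0,0,0],64]
    - [[40,20,0],[0,0,0],64]
    - [[40,20,0],[0,0,0],64]
    - [[40,20,0],[0,0,0],64]
    - [[20,20,0],[0,0,-0.1],64]
    - [[0,10,20],[0,0,0],64]

```text
clock: 16.75
position: [476.6, -309.7, 159.0]
ee_rot: [0.729, -0.684, 0.003, -0.001]
contact_force: [1.0, -0.2, 0.0]
gripper_width: 63.9
grasp_force: 0.0
```

Emit:
send_rows:
  series:
    - [[0,0,0],[0,0,0],64]
    - [[0,0,0],[0,0,0],64]
    - [[0,0,0],[0,0,0],64]

```text
clock: 17.05
position: [477.9, -306.5, 157.9]
ee_rot: [0.73, -0.683, 0.001, -0.0]
contact_force: [1.5, -0.3, -0.1]
gripper_width: 64.0
grasp_force: 0.0
```

```bash
python3 -c "
from h import *
findb()"
```

```text
blank [ 520.93 -334.71   22.5 ] ang -0.008065229584899847 sep 28.1196829971776
to [np.float64(520.9279463717071), np.float64(-334.71356646672234), 40] shift [ 31.06 -40.75 118.01] after-turn shift [ 27.99 -43.15 117.92] rotvec [-0.   -0.    0.08] clock 17.1
blank [ 430.9  -373.11   22.5 ] ang 0.19190165467550357 sep 27.94702499924143
to [np.float64(430.89954784481995), np.float64(-373.1092000697171), 40] shift [ 63.31  51.66 117.9 ] after-turn shift [ 56.53  58.96 117.92] rotvec [-0.   -0.   -0.12] clock 17.1
```

View pics/w_chk2.png

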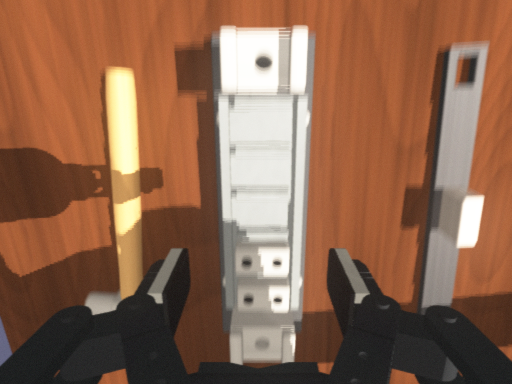

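Both placed blanks lie in their nests, with spots at rows 263 and 299. Now the third.

Emit:
send_rows:
  series:
    - [[0,0,10],[0,0,0.08],64]
    - [[10,-15,25],[0,0,0],64]
    - [[10,-15,30],[0,0,0],64]
    - [[8,-13.2,30],[0,0,0],64]
    - [[0,0,25],[0,0,0],64]
    - [[0,0,20],[0,0,0],64]
    - [[0,0,6],[0,0,0],64]
    - [[0,0,0],[0,0,0],64]

```text
clock: 17.9
position: [519.8, -334.8, 10.7]
ee_rot: [-0.703, 0.712, 0.0, -0.0]
contact_force: [-0.2, 0.2, -0.3]
gripper_width: 64.2
grasp_force: 0.0
```

Emit:
send_rows:
  series:
    - [[0,0,0],[0,0,0],64]
    - [[0,0,0],[0,0,0],40]
    - [[0,0,0],[0,0,0],40]
    - [[0,0,0],[0,0,0],40]
    - [[0,0,0],[0,0,0],40]

```text
clock: 18.4
position: [520.8, -335.7, 13.3]
ee_rot: [-0.702, 0.712, -0.002, 0.001]
contact_force: [-0.3, 1.1, 6.7]
gripper_width: 47.8
grasp_force: 62.7
```

```bash
python3 -c "
from h import *
to([*nest(0),125],-np.pi/2+phi)"
```

```text
to [np.float64(636.5), np.float64(-11.550000000000004), 125] shift [-325.45 -111.8  -111.79] after-turn shift [-328.31 -103.22 -111.67] rotvec [-0.   -0.    0.03] clock 18.4
```

Emit:
send_rows:
  series:
    - [[0,0,-20],[0,0,0],40]
    - [[0,0,-45],[0,0,0.025],40]
    - [[-30,-6,-42],[0,0,0],40]
    - [[-40,-13,-5],[0,0,0],40]
    - [[-40,-13,0],[0,0,0],40]
    - [[-40,-13,0],[0,0,0],40]
    - [[-40,-13,0],[0,0,0],40]
    - [[-40,-13,0],[0,0,0],40]

```text
clock: 19.2
position: [598.9, -107.6, 121.5]
ee_rot: [-0.693, 0.721, 0.0, 0.0]
contact_force: [0.0, -1.0, -2.0]
gripper_width: 48.4
grasp_force: 62.6
```

Emit:
send_rows:
  series:
    - [[-40,-13,0],[0,0,0],40]
    - [[-40,-13,0],[0,0,0],40]
    - [[-18,-6,0],[0,0,0],40]
    - [[0,0,0],[0,0,0],40]
    - [[0,0,0],[0,0,0],40]
    - [[0,0,0],[0,0,0],40]

```text
clock: 19.8
position: [634.1, -13.8, 121.4]
ee_rot: [-0.693, 0.721, 0.0, -0.0]
contact_force: [-0.3, -0.1, -2.2]
gripper_width: 47.5
grasp_force: 62.6
```

```bash
cat >> h.py <<'E'
def pre(k,dz=10.,z=47):
    s,p,T=pose();print(p,s['gripper_width'],s['contact_force']);c=camera_info('wrist');im=get_image('wrist')
    q=proj(c,p+np.array([[-1,14,-dz],[-1,-14,-dz]])@T.T);o=held(c,im,p,T,dz,q)
    to([*(nest(k)-o[:2]),z],-np.pi/2+phi)
E
python3 -c "
from h import *
pre(0)"
```

```text
[634.09 -13.81 121.36] 47.45168959062773 [-0.3  -0.11 -2.2 ]
held spots px [[289.79 268.13]
 [228.67 268.27]] offset tool [ -0.66  -0.06 -10.  ] ang -0.03888438144345915 sep 27.744821627487035
to [np.float64(636.4039314168136), np.float64(-12.204638931531775), 47] shift [-1.88 -2.15 74.5 ] after-turn shift [-1.87 -2.09 74.5 ] rotvec [ 0. -0. -0.] clock 19.85
```

Emit:
send_rows:
  series:
    - [[-1.9,-1.8,20],[0,0,0],40]
    - [[0,0,25],[0,0,0],40]
    - [[0,0,18],[0,0,0],40]
    - [[0,0,8],[0,0,0],40]
    - [[0,0,3],[0,0,0],40]
    - [[0,0,0],[0,0,0],40]
    - [[0,0,0],[0,0,0],40]

```text
clock: 20.55
position: [637.6, -11.0, 48.8]
ee_rot: [-0.693, 0.721, -0.001, 0.001]
contact_force: [0.0, -1.0, -0.8]
gripper_width: 48.0
grasp_force: 62.6
```

Emit:
send_rows:
  series:
    - [[0,0,1.5],[0,0,0],40]
    - [[0,0,1.5],[0,0,0],40]
    - [[0,0,1],[0,0,0],40]
    - [[0,0,0],[0,0,0],40]
    - [[0,0,0],[0,0,0],40]

```text
clock: 21.05
position: [636.8, -10.8, 43.6]
ee_rot: [-0.693, 0.721, 0.0, -0.0]
contact_force: [0.1, 0.7, -3.0]
gripper_width: 47.8
grasp_force: 62.6
```

Emit:
send_rows:
  series:
    - [[0,0,0.8],[0,0,0],40]
    - [[0,0,0],[0,0,0],40]
    - [[0,0,0],[0,0,0],64]
    - [[0,0,0],[0,0,0],64]
    - [[0,0,0],[0,0,0],64]
    - [[0,0,-15],[0,0,0],64]
    - [[0,0,-40],[0,0,0],64]
    - [[0,0,-40],[0,0,0],64]

```text
clock: 21.85
position: [636.2, -11.0, 137.9]
ee_rot: [-0.693, 0.721, 0.001, -0.001]
contact_force: [1.3, 0.8, 1.1]
gripper_width: 63.9
grasp_force: 0.0
```

Emit:
send_rows:
  series:
    - [[40,0,-30],[0,0,0],64]
    - [[40,0,-10],[0,0,0],64]
    - [[0,0,0],[0,0,0],64]

```text
clock: 22.15
position: [634.5, -94.4, 180.7]
ee_rot: [-0.692, 0.722, -0.002, 0.002]
contact_force: [0.2, 0.5, 0.6]
gripper_width: 64.1
grasp_force: 0.0
```

```bash
python3 -c "
from h import *
s,p,T=pose();print(p);chk('w_chk3',[0,1,2])"
```

```text
[634.46 -94.41 180.66]
0 area 78 71 rack xy 0.6584190238938029 2.273445298707139 sep 28.016159141287016 [261.16 267.79]
1 area 69 61 rack xy 0.7146390519620412 42.393179451316534 sep 28.07380388101223 [261.27 304.35]
2 area 61 56 rack xy -0.8404287526362326 82.63744299675294 sep 28.217561306124992 [261.36 338.17]
```

Emit:
send_rows:
  series:
    - [[40,20,0],[0,0,0],64]
    - [[40,30,0],[0,0,0],64]
    - [[40,30,0],[0,0,0],64]
    - [[40,30,0],[0,0,0],64]
    - [[40,30,0],[0,0,0],64]
    - [[40,30,0],[0,0,-0.1],64]
    - [[0,20,0],[0,0,-0.1],64]
    - [[0,0,20],[0,0,0],64]

```text
clock: 23.0
position: [433.4, -326.2, 159.3]
ee_rot: [0.761, -0.648, 0.002, -0.0]
contact_force: [1.6, 0.0, -0.2]
gripper_width: 64.0
grasp_force: 0.0
```

Emit:
send_rows:
  series:
    - [[0,0,0],[0,0,0],64]
    - [[0,0,0],[0,0,0],64]
    - [[0,0,0],[0,0,0],64]

```text
clock: 23.3
position: [435.5, -324.8, 158.2]
ee_rot: [0.762, -0.647, 0.0, 0.0]
contact_force: [1.6, -0.6, 1.0]
gripper_width: 63.9
grasp_force: 0.0
```

```bash
python3 -c "
from h import *
findb()"
```

```text
blank [ 430.92 -373.05   22.5 ] ang 0.19507078959288135 sep 28.09720746703
to [np.float64(430.92066345046055), np.float64(-373.0508904939651), 40] shift [ 46.76  12.4  118.31] after-turn shift [ 46.41  13.83 118.29] rotvec [-0.   -0.   -0.03] clock 23.35
```

Emit:
send_rows:
  series:
    - [[0,0,10],[0,0,-0.03],64]
    - [[16,5,25],[0,0,0],64]
    - [[16,5,30],[0,0,0],64]
    - [[14.4,3.8,30],[0,0,0],64]
    - [[0,0,25],[0,0,0],64]
    - [[0,0,20],[0,0,0],64]
    - [[0,0,6],[0,0,0],64]
    - [[0,0,0],[0,0,0],64]

```text
clock: 24.15
position: [429.4, -373.0, 10.8]
ee_rot: [0.772, -0.636, -0.001, 0.0]
contact_force: [-1.5, -0.1, 0.9]
gripper_width: 64.2
grasp_force: 0.0
```

Emit:
send_rows:
  series:
    - [[0,0,0],[0,0,0],64]
    - [[0,0,0],[0,0,0],40]
    - [[0,0,0],[0,0,0],40]
    - [[0,0,0],[0,0,0],40]
    - [[0,0,0],[0,0,0],40]

```text
clock: 24.65
position: [430.8, -373.8, 13.6]
ee_rot: [0.772, -0.636, 0.002, -0.0]
contact_force: [-0.5, 0.6, 5.2]
gripper_width: 47.7
grasp_force: 62.5
```

```bash
python3 -c "
from h import *
to([*nest(-1),125],-np.pi/2+phi)"
```

```text
to [np.float64(634.9667968814016), np.float64(-51.52060530186052), 125] shift [-277.19 -262.15 -111.36] after-turn shift [-329.86 -191.69 -111.38] rotvec [-0.   -0.    0.23] clock 24.65
```

Emit:
send_rows:
  series:
    - [[0,0,-20],[0,0,0],40]
    - [[0,0,-45],[0,0,0.115],40]
    - [[0,0,-45],[0,0,0.115],40]
    - [[-38,-22,-5],[0,0,0],40]
    - [[-38,-22,0],[0,0,0],40]
    - [[-38,-22,0],[0,0,0],40]
    - [[-38,-22,0],[0,0,0],40]
    - [[-38,-22,0],[0,0,0],40]

```text
clock: 25.45
position: [547.3, -186.0, 126.9]
ee_rot: [-0.693, 0.721, 0.0, 0.0]
contact_force: [0.8, -0.5, -1.8]
gripper_width: 47.8
grasp_force: 62.7
```

Emit:
send_rows:
  series:
    - [[-38,-22,0],[0,0,0],40]
    - [[-38,-22,0],[0,0,0],40]
    - [[-38,-22,0],[0,0,0],40]
    - [[-25,-15,0],[0,0,0],40]
    - [[0,0,0],[0,0,0],40]
    - [[0,0,0],[0,0,0],40]
    - [[0,0,0],[0,0,0],40]

```text
clock: 26.15
position: [632.4, -52.7, 126.5]
ee_rot: [-0.693, 0.721, 0.0, -0.0]
contact_force: [-0.7, 0.3, -1.8]
gripper_width: 47.6
grasp_force: 62.7
```

```bash
python3 -c "
from h import *
pre(-1)"
```

```text
[632.42 -52.7  126.5 ] 47.59211139423122 [-0.7   0.26 -1.83]
held spots px [[289.74 267.94]
 [227.94 267.9 ]] offset tool [ -0.49  -0.2  -10.  ] ang -0.04176387429779055 sep 28.038147727601157
to [np.float64(634.7378972391966), np.float64(-52.00326015180385), 47] shift [-1.07 -2.3  79.66] after-turn shift [-1.06 -2.23 79.67] rotvec [ 0.  0. -0.] clock 26.2
```

Emit:
send_rows:
  series:
    - [[-1.1,-1.9,20],[0,0,0],40]
    - [[0,0,25],[0,0,0],40]
    - [[0,0,20],[0,0,0],40]
    - [[0,0,10],[0,0,0],40]
    - [[0,0,4],[0,0,0],40]
    - [[0,0,0],[0,0,0],40]
    - [[0,0,0],[0,0,0],40]

```text
clock: 26.9
position: [636.1, -51.2, 49.0]
ee_rot: [-0.693, 0.721, -0.001, 0.001]
contact_force: [-0.1, -1.2, -1.9]
gripper_width: 47.7
grasp_force: 62.7
```

Emit:
send_rows:
  series:
    - [[0,0,1.5],[0,0,0],40]
    - [[0,0,1.5],[0,0,0],40]
    - [[0,0,1.5],[0,0,0],40]
    - [[0,0,0],[0,0,0],40]
    - [[0,0,0],[0,0,0],40]

```text
clock: 27.4
position: [635.6, -50.9, 43.7]
ee_rot: [-0.693, 0.721, -0.0, 0.0]
contact_force: [-0.3, 0.1, -0.2]
gripper_width: 48.0
grasp_force: 63.0
```

Emit:
send_rows:
  series:
    - [[0,0,0.5],[0,0,0],40]
    - [[0,0,0],[0,0,0],64]
    - [[0,0,0],[0,0,0],64]
    - [[0,0,0],[0,0,0],64]
    - [[0,0,-15],[0,0,0],64]
    - [[0,0,-40],[0,0,0],64]
    - [[0,0,-40],[0,0,0],50]
    - [[0,0,-30],[0,0,0],50]

```text
clock: 28.2
position: [636.1, -51.1, 170.5]
ee_rot: [-0.693, 0.721, -0.001, 0.001]
contact_force: [1.4, 0.2, 0.2]
gripper_width: 50.1
grasp_force: 0.0
```

Emit:
send_rows:
  series:
    - [[30,30,-20],[0,0,0],50]
    - [[30,30,-10],[0,0,-0.05],50]
    - [[10,30,0],[0,0,0],50]
    - [[0,20,0],[0,0,0],50]
    - [[0,0,0],[0,0,0],50]
    - [[0,0,0],[0,0,0],50]
    - [[0,0,0],[0,0,0],50]

```text
clock: 28.9
position: [524.2, -119.0, 197.8]
ee_rot: [0.711, -0.703, 0.0, -0.0]
contact_force: [-0.1, -0.1, -0.2]
gripper_width: 49.9
grasp_force: 0.0
```

```bash
python3 -c "
from h import *
s,p,T=pose();print(p);chk('w_chk4',[-1,0,1,2])"
```

```text
[ 524.17 -119.    197.78]
-1 area 67 61 rack xy 1.532014712672301 -38.24781950655111 sep 28.011973834087566 [142.69 243.15]
0 area 69 115 rack xy 0.16834687363900355 1.875637503307073 sep 30.46052645583005 [145.03 279.36]
1 area 164 88 rack xy -0.49017809357250397 41.30491723059401 sep 28.11508626805217 [147.21 312.95]
2 area 71 156 rack xy -0.3669401271679942 80.00730214107033 sep 25.621371092014755 [149.24 344.19]
```

View pics/w_chk4.png

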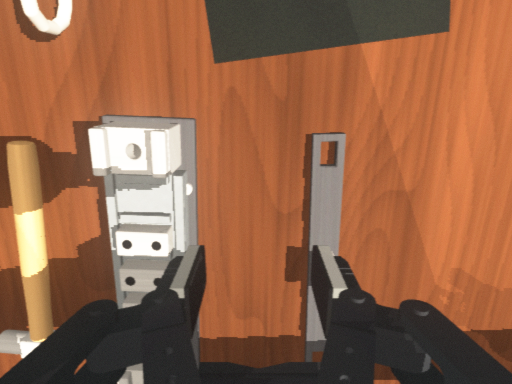

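Four blanks lie in their nests (spots at rows 243 and 281 visible here). Now measuring the bar and its fin from two places.

Emit:
send_rows:
  series:
    - [[-10,25,-10],[0,0,0],50]
    - [[-10,25,-10],[0,0,0],50]
    - [[-5,25,-5],[0,0,0],50]
    - [[0,0,0],[0,0,0],50]
    - [[0,0,0],[0,0,0],50]
    - [[0,0,0],[0,0,0],50]

```text
clock: 29.55
position: [448.9, -94.9, 222.5]
ee_rot: [0.711, -0.703, 0.0, 0.0]
contact_force: [0.7, -0.7, 0.8]
gripper_width: 49.7
grasp_force: 0.0
```

```bash
cat >> h.py <<'E'
def fin(im,seed,w=45):
    hsv=cv2.cvtColor(im,cv2.COLOR_RGB2HSV);m=((hsv[...,1]<60)&(hsv[...,2]>215)).astype(np.uint8)
    n,l,st,ce=cv2.connectedComponentsWithStats(m);L=[(np.linalg.norm(ce[i]-seed),i) for i in range(1,n) if st[i,4]>60]
    i=min(L)[1];k=(l==i).astype(np.uint8);cs,_=cv2.findContours(k,cv2.RETR_EXTERNAL,cv2.CHAIN_APPROX_NONE)
    r=cv2.minAreaRect(np.vstack(cs));return r,st[i]
E
python3 -c "
from h import *
s,p,T=pose();print(p,T[:2,0]);c,im=shot('wrist','w_bar');
for n,X in(('slotA',[451.6,-131.8,10]),('slotB',[447,128.6,10])):
    q=proj(c,X)[0];print(n,q);
    if q[1]<370:r=dark(im,q,14);print(r,plane(c,r[0],10))
q=proj(c,[449.3,-1.6,46])[0];r,st=fin(im,q);print(q,r,st);b=cv2.boxPoints(r);print(plane(c,b,46),plane(c,r[0],46))
cv2.imwrite('pics/bar.png',im[...,::-1])"
```

```text
[448.93 -94.89 222.55] [ 0.01 -1.  ]
slotA [256.56 125.96]
(array([257.81, 126.3 ]), np.int32(172)) [[ 450.29 -131.46   10.  ]]
slotB [258.24 329.43]
(array([257.59, 329.21]), np.int32(220)) [[447.85 128.27  10.  ]]
[257.42 252.98] ((256.0, 246.5), (15.999998092651367, 48.99999237060547), -0.0) [248 222  17  50 672]
[[459.38  20.53  46.  ]
 [459.45 -37.48  46.  ]
 [442.83 -37.66  46.  ]
 [441.89  20.34  46.  ]] [[450.89  -9.31  46.  ]]
```

View pics/bar.png

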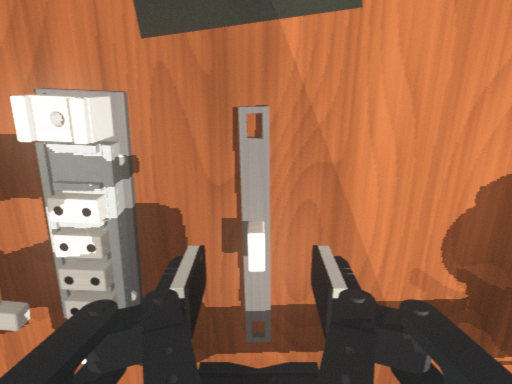

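The bar lies clear. Slots at (257,126) and (257,329), fin at (257,250).

Emit:
send_rows:
  series:
    - [[-30,-0.5,10],[0,0,0],50]
    - [[-35,-0.5,30],[0,0,0],50]
    - [[-28.3,-0.6,40],[0,0,0],50]
    - [[0,0,40],[0,0,0],50]
    - [[0,0,35],[0,0,0],50]
    - [[0,0,28],[0,0,0],50]
    - [[0,0,16],[0,0,0],50]
    - [[0,0,0],[0,0,0],50]

```text
clock: 30.4
position: [447.3, -2.2, 21.1]
ee_rot: [0.711, -0.703, -0.001, 0.003]
contact_force: [0.2, -0.9, 0.6]
gripper_width: 49.9
grasp_force: 0.0
```

Emit:
send_rows:
  series:
    - [[0,0,0],[0,0,0],50]
    - [[0,0,0],[0,0,0],10]
    - [[0,0,0],[0,0,0],10]
    - [[0,0,0],[0,0,0],10]
    - [[0,0,0],[0,0,0],10]
    - [[0,0,0],[0,0,0],10]

```text
clock: 31.0
position: [449.8, -1.3, 25.0]
ee_rot: [0.711, -0.703, 0.001, -0.001]
contact_force: [0.9, -0.4, 6.2]
gripper_width: 16.8
grasp_force: 60.8
```

Emit:
send_rows:
  series:
    - [[0,0,-15],[0,0,0],10]
    - [[0,0,-30],[0,0,0],10]
    - [[0,0,-40],[0,0,0.05],10]
    - [[0,0,-40],[0,0,0],10]
    - [[0,-30,0],[0,0,0],10]
    - [[1,-30,0],[0,0,0],10]
    - [[1,-30,0],[0,0,0],10]
    - [[1,-30,0],[0,0,0],10]

```text
clock: 31.8
position: [567.2, -9.5, 147.0]
ee_rot: [-0.693, 0.721, 0.002, -0.001]
contact_force: [-0.4, 0.5, -5.0]
gripper_width: 16.3
grasp_force: 59.5
```

Emit:
send_rows:
  series:
    - [[0,-30,0],[0,0,0],10]
    - [[0,-25,0],[0,0,0],10]
    - [[0,-12,0],[0,0,0],10]
    - [[0,0,0],[0,0,0],10]
    - [[0,0,0],[0,0,0],10]
    - [[0,0,0],[0,0,0],10]

```text
clock: 32.4
position: [633.5, -12.0, 147.8]
ee_rot: [-0.693, 0.721, 0.001, -0.001]
contact_force: [-0.6, 0.1, -5.1]
gripper_width: 16.8
grasp_force: 59.7
```

```bash
python3 -c "
from h import *
s,p,T=pose();print(p,s['gripper_width']);to([*M,92],-np.pi/2+phi)
c,im=shot('wrist','w_barh')
zt=p[2]-15
q=proj(c,p+T@[130,0,15.])[0];r=dark(im,q,18);X=plane(c,r[0],zt)[0];print('slotA px',q,r,X,'in tool',T.T@(X-p))
cv2.imwrite('pics/barh.png',im[...,::-1])"
```

```text
[633.5  -11.99 147.79] 16.77934648981902
to [np.float64(636.5), np.float64(-11.550000000000004), 92] shift [-0.56 -3.15 55.78] after-turn shift [-0.56 -2.98 55.79] rotvec [ 0. -0. -0.] clock 32.4
slotA px [259.31 -49.81] (array([259.06, -46.56]), np.int32(1114)) [ 628.47 -140.78  132.79] in tool [128.89  -0.1   15.  ]
```

View pics/barh.png

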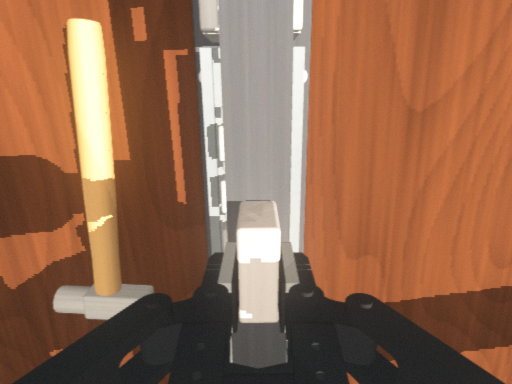

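```bash
python3 -c "
from h import *
c,im=load('w_barh');s,p,T=pose();g=cv2.GaussianBlur(cv2.cvtColor(im,cv2.COLOR_RGB2GRAY),(3,7),0).astype(int)
for y in (45,60,75,120,145,170,190):
    d=np.abs(np.diff(g[y]));l=210+np.argmax(d[210:236]);r=282+np.argmax(d[282:300])
    X=plane(c,[[l+.5,y],[r+.5,y]],p[2]-15);L=(X-p)@T;print(y,l,r,L[:,:2].ravel(),'mid',L[:,1].mean(),'w',L[1,1]-L[0,1])
"
```

```text
45 218 292 [ 94.95 -17.33  94.93  14.81] mid -1.2626281688800187 w 32.14403473788316
60 213 292 [ 88.89 -19.76  88.87  15.  ] mid -2.380978479100227 w 34.76266345810356
75 220 292 [ 82.67 -16.91  82.65  15.2 ] mid -0.8553037178813723 w 32.10335136900517
120 222 291 [ 62.98 -16.69  62.95  15.35] mid -0.6665307817487847 w 32.03759435245311
145 218 290 [ 51.33 -18.98  51.29  15.23] mid -1.8741524222515755 w 34.21479178236635
170 224 290 [ 39.11 -16.52  39.06  15.6 ] mid -0.4645887643905864 w 32.12003929164602
190 220 290 [ 28.91 -18.84  28.85  15.9 ] mid -1.4691696109446406 w 34.73430692104089
```

Emit:
send_rows:
  series:
    - [[-0.6,-3,10],[0,0,0.013],10]
    - [[0,0,20],[0,0,0],10]
    - [[0,0,15],[0,0,0],10]
    - [[0,0,6],[0,0,0],10]
    - [[0,0,0],[0,0,0],10]
    - [[0,0,0],[0,0,0],10]
    - [[0,0,0],[0,0,0],10]

```text
clock: 33.15
position: [639.0, -11.4, 99.0]
ee_rot: [-0.689, 0.725, -0.001, 0.001]
contact_force: [0.3, 0.1, -3.9]
gripper_width: 16.9
grasp_force: 59.6
```

```bash
python3 -c "
from h import *
to([*M,84],-np.pi/2+phi-.013);s,p,T=pose();print(p)
c,im=shot('wrist','w_barh2');g=cv2.GaussianBlur(cv2.cvtColor(im,cv2.COLOR_RGB2GRAY),(3,7),0).astype(int)
for y in range(20,200,12):
    d=np.abs(np.diff(g[y]));l=205+np.argmax(d[205:236]);r=282+np.argmax(d[282:305])
    X=plane(c,[[l+.5,y],[r+.5,y]],p[2]-15);L=(X-p)@T
    if abs(L[1,1]-L[0,1]-32)<.7:print(y,l,r,L[0,0],'mid',L[:,1].mean(),'w',L[1,1]-L[0,1])
"
```

```text
to [np.float64(636.5), np.float64(-11.550000000000004), 84] shift [ 0.33  2.56 14.96] after-turn shift [ 0.32  2.52 14.97] rotvec [-0.  0. -0.] clock 33.15
[639.03 -11.36  98.97]
20 218 293 104.71409411205252 mid -1.3656924316581778 w 31.976028385968895
32 218 293 100.06771251981449 mid -1.377121761937782 w 32.30251705288954
```

Emit:
send_rows:
  series:
    - [[0.3,2,0],[0,0,0],10]
    - [[0,0,0],[0,0,0],10]
    - [[0,0,3],[0,0,0],10]
    - [[0,0,0],[0,0,0],10]
    - [[0,0,0],[0,0,0],10]
    - [[0,0,0],[0,0,0],10]

```text
clock: 33.8
position: [636.3, -11.7, 94.7]
ee_rot: [-0.689, 0.725, -0.0, -0.0]
contact_force: [-0.3, 0.3, -5.0]
gripper_width: 16.5
grasp_force: 59.7
```

```bash
python3 -c "
from h import *
to([*M,84],-np.pi/2+phi-.013);s,p,T=pose();print(p)"
```

```text
to [np.float64(636.5), np.float64(-11.550000000000004), 84] shift [-0.14 -0.22 10.72] after-turn shift [-0.13 -0.22 10.72] rotvec [ 0. -0. -0.] clock 33.8
[636.27 -11.67  94.72]
```

Emit:
send_rows:
  series:
    - [[0,0,3],[0,0,0],10]
    - [[0,0,3],[0,0,0],10]
    - [[0,0,3],[0,0,0],10]
    - [[0,0,2],[0,0,0],10]
    - [[0,0,1],[0,0,0],10]
    - [[0,0,0],[0,0,0],10]
    - [[0,0,0],[0,0,0],10]

```text
clock: 34.5
position: [636.3, -11.7, 82.9]
ee_rot: [-0.689, 0.725, -0.0, 0.0]
contact_force: [-0.5, -0.4, -6.1]
gripper_width: 16.7
grasp_force: 59.7
```

Emit:
send_rows:
  series:
    - [[0,0,1],[0,0,0],10]
    - [[0,0,0.7],[0,0,0],10]
    - [[0,0,0],[0,0,0],10]
    - [[0,0,0],[0,0,0],10]

```text
clock: 34.9
position: [636.5, -11.7, 82.0]
ee_rot: [-0.689, 0.725, -0.0, 0.0]
contact_force: [-1.1, -0.1, 1.4]
gripper_width: 16.8
grasp_force: 60.5
```

Emit:
send_rows:
  series:
    - [[0,0,0],[0,0,0],45]
    - [[0,0,0],[0,0,0],45]
    - [[0,0,0],[0,0,0],45]
    - [[0,0,-15],[0,0,0],45]
    - [[0,0,-30],[0,0,0],45]
    - [[20,0,-40],[0,0,0],45]
    - [[40,0,-40],[0,0,0],45]
    - [[40,0,-20],[0,0,0],45]

```text
clock: 35.7
position: [632.8, -107.3, 225.8]
ee_rot: [-0.689, 0.724, -0.003, 0.002]
contact_force: [0.7, -0.2, -1.1]
gripper_width: 45.3
grasp_force: 0.0
```

Emit:
send_rows:
  series:
    - [[0,0,0],[0,0,0],45]
    - [[0,0,0],[0,0,0],45]
    - [[0,0,0],[0,0,0],45]

```text
clock: 36.0
position: [630.8, -106.3, 220.3]
ee_rot: [-0.689, 0.725, 0.001, -0.001]
contact_force: [-0.3, 0.5, 0.3]
gripper_width: 44.7
grasp_force: 0.0
```

```bash
python3 -c "
from h import *
s,p,T=pose();print(p);c,im=shot('wrist','w_seat')
for n,P in(('A',A),('B',B)):
    q=proj(c,[*P,67])[0];print(n,q)
    if q[1]<370:
        r=dark(im,q,9);X=plane(c,r[0],67)[0];print(r,X,(X[:2]-M)@U,(X[:2]-M)@u,'floor hole',proj(c,[*P,57]))
cv2.imwrite('pics/seat.png',im[...,::-1])"
```

```text
[ 630.76 -106.34  220.34]
A [255.48 135.47]
(array([254.06, 133.64]), np.int32(181)) [ 632.67 -143.58   67.  ] 1.2311234653367016 -132.0757882864761 floor hole [[255.55 133.87]]
B [259.25 367.32]
(array([259.68, 370.14]), np.int32(215)) [641.22 122.88  67.  ] -0.43547215251204485 134.51122335002873 floor hole [[259.21 360.35]]
```

View pics/seat.png

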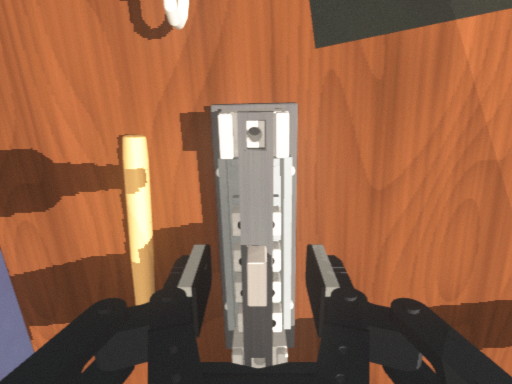

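The bar lies in both saddles, with hole A visible through the slot at (254,133). Now the pins.

```bash
cat >> h.py <<'E'
def pins(c,im,zt=80):
    hsv=cv2.cvtColor(im,cv2.COLOR_RGB2HSV);h,s,v=cv2.split(hsv)
    wood=cv2.inRange(hsv,(12,90,90),(28,255,255));wood=cv2.morphologyEx(wood,cv2.MORPH_OPEN,np.ones((3,3)))
    cs,_=cv2.findContours(wood,cv2.RETR_EXTERNAL,cv2.CHAIN_APPROX_NONE);k=cv2.convexHull(max(cs,key=cv2.contourArea))
    m=np.zeros_like(wood);cv2.drawContours(m,[k],-1,255,-1);m=cv2.dilate(m,np.ones((15,15)));g=((s<80)&(m>0)).astype(np.uint8)
    g=cv2.morphologyEx(g,cv2.MORPH_OPEN,np.ones((5,5)));n,l,st,ce=cv2.connectedComponentsWithStats(g)
    for i in range(1,n):
        if st[i,4]>100:
            e=cv2.minEnclosingCircle(cv2.findContours((l==i).astype(np.uint8),0,1)[0][0]);print(st[i],ce[i],e,plane(c,ce[i],zt))
E
python3 -c "
from h import *
c,im=load('w_pin');pins(c,im);to([485,310,240],-np.pi/2)"
```

```text
[266 137  22  23 426] [276.35 148.  ] ((276.1551818847656, 148.01724243164062), 12.132564544677734) [[457.21 309.23  80.  ]]
[191 146  25  23 451] [202.99 156.89] ((203.64285278320312, 156.64285278320312), 14.151252746582031) [[526.34 318.08  80.  ]]
to [485, 310, 240] shift [-408.05  166.91  -19.46] after-turn shift [-416.04  145.78  -19.86] rotvec [ 0.    0.   -0.05] clock 36.05
```

Emit:
send_rows:
  series:
    - [[0,0,0],[0,0,-0.05],45]
    - [[-38,13,0],[0,0,0],45]
    - [[-38,13,0],[0,0,0],45]
    - [[-38,13,0],[0,0,0],45]
    - [[-38,13,0],[0,0,0],45]
    - [[-38,13,0],[0,0,0],45]
    - [[-38,13,0],[0,0,0],45]
    - [[-38,13,0],[0,0,0],45]

```text
clock: 36.85
position: [539.4, 161.7, 220.6]
ee_rot: [-0.707, 0.707, 0.0, -0.001]
contact_force: [0.9, -0.1, 0.2]
gripper_width: 44.5
grasp_force: 0.0
```

Emit:
send_rows:
  series:
    - [[-38,13,0],[0,0,0],45]
    - [[-38,13,0],[0,0,0],45]
    - [[-30,13,0],[0,0,0],45]
    - [[0,0,0],[0,0,0],45]
    - [[0,0,0],[0,0,0],45]
    - [[0,0,0],[0,0,0],45]

```text
clock: 37.45
position: [501.7, 265.1, 220.9]
ee_rot: [-0.706, 0.708, -0.0, -0.001]
contact_force: [-0.3, 0.2, -0.2]
gripper_width: 44.9
grasp_force: 0.0
```

```bash
python3 -c "
from h import *
print(pose()[1]);c,im=shot('wrist','w_p1');pins(c,im)"
```

```text
[501.75 265.09 220.9 ]
[298 209  24  31 524] [310.07 225.99] ((309.8069763183594, 224.12310791015625), 15.456613540649414) [[454.18 311.23  80.  ]]
[222 216  24  33 615] [234.7  233.31] ((234.0, 232.0), 16.763153076171875) [[524.21 318.49  80.  ]]
```

Emit:
send_rows:
  series:
    - [[-15,10,25],[0,0,0],45]
    - [[-15,10,25],[0,0,0],45]
    - [[0,0,10],[0,0,0],45]
    - [[0,0,0],[0,0,0],45]
    - [[0,0,0],[0,0,0],45]
    - [[0,0,0],[0,0,0],45]

```text
clock: 38.1
position: [483.1, 295.3, 162.8]
ee_rot: [-0.706, 0.708, -0.0, 0.001]
contact_force: [1.1, -0.2, 0.3]
gripper_width: 45.0
grasp_force: 0.0
```

```bash
python3 -c "
from h import *
print(pose()[1]);c,im=shot('wrist','w_p2');pins(c,im)"
```

```text
[483.14 295.26 162.75]
[284 198  31  40 828] [299.49 220.36] ((298.5, 217.5), 19.81171226501465) [[453.65 311.56  80.  ]]
[ 188  208   34   49 1153] [204.48 230.12] ((203.3205108642578, 232.35897827148438), 26.211782455444336) [[523.71 319.21  80.  ]]
```

Run:
```python
from h import *
V={}
for n,boxes in(('w_p1',((298,209),(222,216))),('w_p2',((284,198),(188,208)))):
    c,im=load(n);g=cv2.cvtColor(im,cv2.COLOR_RGB2GRAY)
    sc=4
    for i,(x,y) in enumerate(boxes):
        x0,y0=x-10,y-10;w=cv2.resize(g[y0:y0+70,x0:x0+55],None,fx=sc,fy=sc,interpolation=cv2.INTER_CUBIC)
        rr=12*333/np.linalg.norm((np.array(c['R'])@[454,311,80]+c['t'])[2])*sc
        C=cv2.HoughCircles(cv2.GaussianBlur(w,(9,9),2),cv2.HOUGH_GRADIENT,1.5,20,param1=60,param2=12,minRadius=int(rr*.85),maxRadius=int(rr*1.15))
        if C is None:print(n,i,'none');continue
        for k in C[0][:3]:
            q=k[:2]/sc+[x0,y0];print(n,i,q,k[2]/sc,rr/sc,plane(c,q,80)[0]);V.setdefault((n,i),q)
for i in(0,1):
    print(tri(load('w_p1')[0],V[('w_p1',i)],load('w_p2')[0],V[('w_p2',i)]))
c,im=load('w_p2');cv2.imwrite('pics/pc.png',cv2.resize(im[190:270,170:330,::-1],None,fx=5,fy=5,interpolation=cv2.INTER_NEAREST))
```

```text
w_p1 0 [305.81 217.56] 11.9375 12.945666937338464 [458.49 302.81  80.  ]
w_p1 0 [311.81 232.19] 14.525 12.945666937338464 [452.27 317.52  80.  ]
w_p1 0 [330.19 266.31] 11.375 12.945666937338464 [432.78 353.63  80.  ]
w_p1 1 [233.94 239.56] 12.425 12.945666937338464 [525.08 324.93  80.  ]
w_p1 1 [235.06 226.81] 12.05 12.945666937338464 [523.71 311.9   80.  ]
w_p1 1 [215.19 224.19] 11.975 12.945666937338464 [542.03 309.21  80.  ]
w_p2 0 [300.06 225.69] 16.375 16.381574811362583 [453.08 315.81  80.  ]
w_p2 0 [295.19 209.94] 14.8 16.381574811362583 [457.06 303.38  80.  ]
w_p2 0 [324.44 249.69] 17.6875 16.381574811362583 [433.97 335.57  80.  ]
w_p2 1 [202.94 237.19] 15.5125 16.381574811362583 [525.18 324.97  80.  ]
w_p2 1 [208.56 221.06] 14.6875 16.381574811362583 [520.33 311.96  80.  ]
w_p2 1 [204.44 224.44] 17.275 16.381574811362583 [523.5  314.65  80.  ]
(array([481.78, 232.25, 261.17]), np.float64(7.793484455809294))
(array([525.01, 324.51,  80.9 ]), np.float64(0.03376897306739459))
```

Hough circles give the pin heads at (525,325) and (453,316.6), with the top at about 80.9 mm and 72.8 mm apart. I'll pick the first one.

Emit:
send_rows:
  series:
    - [[-15,-20,0],[0,0,0],45]
    - [[-14.6,-21.9,10],[0,0,0],45]
    - [[0,0,20],[0,0,0],45]
    - [[0,0,25],[0,0,0],45]
    - [[0,0,25],[0,0,0],45]
    - [[0,0,20],[0,0,0],45]
    - [[0,0,4],[0,0,0],45]
    - [[0,0,0],[0,0,0],45]

```text
clock: 38.95
position: [524.4, 324.8, 57.6]
ee_rot: [-0.706, 0.708, -0.0, -0.0]
contact_force: [-0.2, 0.4, 0.2]
gripper_width: 45.1
grasp_force: 0.0
```

Emit:
send_rows:
  series:
    - [[0,0,0],[0,0,0],45]
    - [[0,0,0],[0,0,0],15]
    - [[0,0,0],[0,0,0],15]
    - [[0,0,0],[0,0,0],15]
    - [[0,0,0],[0,0,0],15]
    - [[0,0,0],[0,0,0],15]

```text
clock: 39.55
position: [524.8, 325.5, 59.2]
ee_rot: [-0.707, 0.708, -0.0, 0.001]
contact_force: [-1.7, -0.4, 5.7]
gripper_width: 22.3
grasp_force: 58.7
```

```bash
python3 -c "
from h import *
to([*B,200],-np.pi/2+phi)"
```

```text
to [np.float64(641.5), np.float64(118.8), 200] shift [ 206.31 -117.35 -140.9 ] after-turn shift [ 202.07 -124.58 -140.84] rotvec [-0.    0.    0.04] clock 39.55
```

Emit:
send_rows:
  series:
    - [[0,0,-20],[0,0,0],15]
    - [[0,0,-40],[0,0,0],15]
    - [[0,0,-40],[0,0,0.037],15]
    - [[25,-15,-15],[0,0,0],15]
    - [[35,-22,0],[0,0,0],15]
    - [[35,-22,0],[0,0,0],15]
    - [[35,-22,0],[0,0,0],15]
    - [[35,-22,0],[0,0,0],15]

```text
clock: 40.35
position: [620.8, 154.6, 172.3]
ee_rot: [-0.693, 0.721, 0.0, -0.0]
contact_force: [0.8, 0.8, -0.7]
gripper_width: 21.7
grasp_force: 59.3
```

Emit:
send_rows:
  series:
    - [[25,-15,0],[0,0,0],15]
    - [[12,-7,0],[0,0,0],15]
    - [[0,0,0],[0,0,0],15]
    - [[0,0,0],[0,0,0],15]
    - [[0,0,0],[0,0,0],15]

```text
clock: 40.85
position: [640.5, 119.4, 172.5]
ee_rot: [-0.694, 0.72, 0.0, 0.0]
contact_force: [0.2, -0.4, -1.0]
gripper_width: 21.6
grasp_force: 59.3
```

Run:
```python
from h import *
s,p,T=pose();print(p,s['gripper_width']);to([641.3,118.3,125],-np.pi/2+phi)
c,im=shot('wrist','w_ph1')
q=proj(c,p+T@[0,0,-20.8])[0];q2=proj(c,p+T@[0,0,55.2])[0];print('pred top',q,'tip',q2)
cv2.imwrite('pics/ph1.png',cv2.resize(im[150:310,160:360,::-1],None,fx=4,fy=3.75,interpolation=cv2.INTER_CUBIC)[:600])
```

```text
[640.51 119.42 172.48] 21.640588797398408
to [641.3, 118.3, 125] shift [ 1.1  -0.84 47.48] after-turn shift [ 1.09 -0.83 47.48] rotvec [0. 0. 0.] clock 40.85
pred top [259.37 280.36] tip [258.96 213.82]
```

View pics/ph1.png

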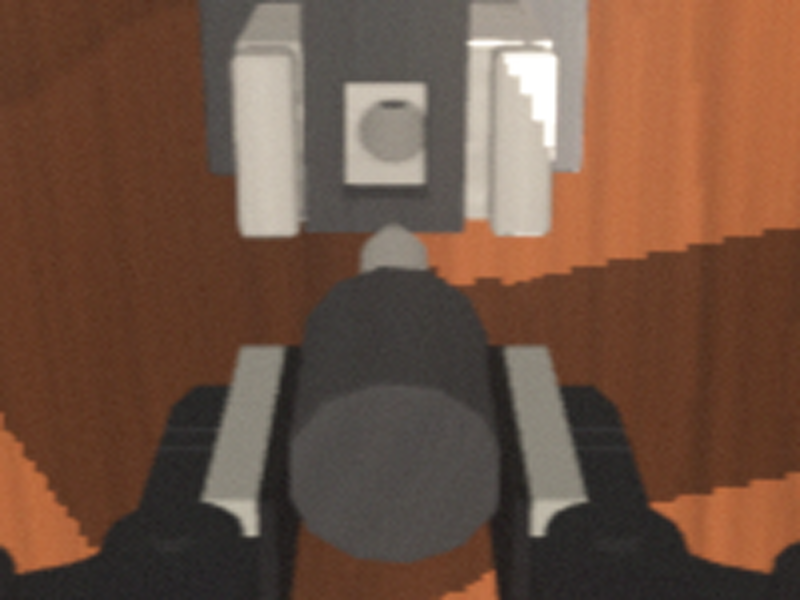

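The crop shows the slot at (385,133), the hole inside it at (392,132), the pin tip at (393,225) and the head top at (394,473).

Run:
```python
from h import *
s,p,T=pose();c,_=load('w_ph1')
f=lambda x,y:(160+x/4,150+y/3.75)
H=plane(c,f(392,132),57)[0];S=plane(c,f(386,132),67)[0];print('hole',H,'slot',S)
top=plane(c,f(394,473),p[2]+20.8)[0];ot=T.T@(top-p);print('head off',ot, 'tip',T.T@(plane(c,f(394,228),p[2]-55)[0]-p))
to([*(H[:2]-(T@[1.6,-.2,0])[:2]),130],-np.pi/2+phi)
```

```text
hole [641.1  118.46  57.  ] slot [642.15 115.41  67.  ]
head off [  2.16  -0.37 -20.8 ] tip [ 2.25 -0.29 55.  ]
to [np.float64(640.9594559331647), np.float64(120.06775884255771), 130] shift [-0.56 -0.43 42.51] after-turn shift [-0.57 -0.43 42.51] rotvec [0. 0. 0.] clock 40.9
```

Emit:
send_rows:
  series:
    - [[-1,-0.4,10],[0,0,0],15]
    - [[0,0,15],[0,0,0],15]
    - [[0,0,12],[0,0,0],15]
    - [[0,0,5],[0,0,0],15]
    - [[0,0,0],[0,0,0],15]
    - [[0,0,0],[0,0,0],15]
    - [[0,0,0],[0,0,0],15]

```text
clock: 41.6
position: [642.0, 119.3, 131.2]
ee_rot: [-0.693, 0.721, -0.0, 0.001]
contact_force: [-0.1, -0.4, -0.8]
gripper_width: 22.2
grasp_force: 59.3
```

```bash
python3 -c "
from h import *
s,p,T=pose();to([*(np.array([641.1,118.5])-(T@[2.1,-.3,0])[:2]),80.2],-np.pi/2+phi);print(p)"
```

```text
to [np.float64(640.8817339588132), np.float64(120.61006152817853), 80.2] shift [-1.2   1.2  50.99] after-turn shift [-1.22  1.13 51.  ] rotvec [-0.  0. -0.] clock 41.6
[641.97 119.35 131.2 ]
```

Emit:
send_rows:
  series:
    - [[-1,0.8,0],[0,0,0],15]
    - [[0,0,0],[0,0,0],15]
    - [[0,0,5],[0,0,0],15]
    - [[0,0,5],[0,0,0],15]
    - [[0,0,5],[0,0,0],15]
    - [[0,0,5],[0,0,0],15]
    - [[0,0,0],[0,0,0],15]

```text
clock: 42.3
position: [640.1, 120.0, 109.1]
ee_rot: [-0.693, 0.721, 0.001, -0.001]
contact_force: [-0.6, 0.0, -1.0]
gripper_width: 21.9
grasp_force: 59.3
```

```bash
python3 -c "
from h import *
s,p,T=pose();to([*(np.array([641.1,118.5])-(T@[2.1,-.3,0])[:2]),80.2],-np.pi/2+phi);print(p,s['contact_force'])"
```

```text
to [np.float64(640.8824829295604), np.float64(120.61013863203232), 80.2] shift [-0.69 -0.87 28.91] after-turn shift [-0.67 -0.8  28.91] rotvec [ 0. -0. -0.] clock 42.3
[640.05 119.97 109.11] [-0.58  0.02 -1.03]
```

Emit:
send_rows:
  series:
    - [[-0.5,-0.4,4],[0,0,0],15]
    - [[0,0,5],[0,0,0],15]
    - [[0,0,5],[0,0,0],15]
    - [[0,0,4],[0,0,0],15]
    - [[0,0,0],[0,0,0],15]

```text
clock: 42.8
position: [640.6, 120.5, 91.5]
ee_rot: [-0.693, 0.721, 0.0, -0.001]
contact_force: [-0.1, -0.2, -0.3]
gripper_width: 21.7
grasp_force: 59.3
```

Emit:
send_rows:
  series:
    - [[0,0,3],[0,0,0],15]
    - [[0,0,3],[0,0,0],15]
    - [[0,0,2],[0,0,0],15]
    - [[0,0,0],[0,0,0],15]
    - [[0,0,0],[0,0,0],15]

```text
clock: 43.3
position: [641.2, 120.7, 84.5]
ee_rot: [-0.693, 0.721, -0.0, -0.0]
contact_force: [-0.6, 0.1, -1.0]
gripper_width: 21.6
grasp_force: 59.3
```

Emit:
send_rows:
  series:
    - [[0,0,2],[0,0,0],15]
    - [[0,0,2],[0,0,0],15]
    - [[0,0,0.7],[0,0,0],15]
    - [[0,0,0],[0,0,0],15]
    - [[0,0,0],[0,0,0],15]

```text
clock: 43.8
position: [641.2, 120.7, 80.2]
ee_rot: [-0.693, 0.721, -0.0, 0.0]
contact_force: [-1.0, -0.0, 2.4]
gripper_width: 21.7
grasp_force: 59.6
```

Emit:
send_rows:
  series:
    - [[0,0,0],[0,0,0],45]
    - [[0,0,0],[0,0,0],45]
    - [[0,0,0],[0,0,0],45]
    - [[0,0,-15],[0,0,0],45]
    - [[0,0,-35],[0,0,0],45]
    - [[0,0,-40],[0,0,0],45]
    - [[0,0,0],[0,0,0],45]
    - [[0,0,0],[0,0,0],45]

```text
clock: 44.6
position: [641.5, 121.0, 170.9]
ee_rot: [-0.693, 0.721, -0.0, 0.001]
contact_force: [-0.3, 0.0, -0.8]
gripper_width: 45.0
grasp_force: 0.0
```

```bash
python3 -c "
from h import *
print(pose()[1]);shot('wrist','w_pinned1')"
```

```text
[641.51 120.99 170.93]
```

Emit:
send_rows:
  series:
    - [[-24,24,0],[0,0,-0.037],45]
    - [[-24,24,0],[0,0,0],45]
    - [[-24,24,0],[0,0,0],45]
    - [[-24,24,0],[0,0,0],45]
    - [[-24,24,0],[0,0,0],45]
    - [[-24,24,0],[0,0,0],45]
    - [[-24,24,0],[0,0,0],45]
    - [[0,0,0],[0,0,0],45]

```text
clock: 45.45
position: [471.5, 291.4, 168.2]
ee_rot: [0.708, -0.706, -0.0, 0.002]
contact_force: [-0.4, -0.1, -0.4]
gripper_width: 45.1
grasp_force: 0.0
```

Emit:
send_rows:
  series:
    - [[0,0,0],[0,0,0],45]
    - [[0,0,0],[0,0,0],45]
    - [[0,0,0],[0,0,0],45]

```text
clock: 45.75
position: [474.8, 289.0, 169.2]
ee_rot: [-0.706, 0.708, -0.0, -0.001]
contact_force: [0.3, 0.4, -1.0]
gripper_width: 44.9
grasp_force: 0.0
```

```bash
python3 -c "
from h import *
s,p,T=pose();print(p);c,im=shot('wrist','w_p3');g=cv2.cvtColor(im,cv2.COLOR_RGB2GRAY)
q=proj(c,[452.7,316.6,80])[0];x0,y0=(q-30).astype(int);w=cv2.resize(g[y0:y0+60,x0:x0+60],None,fx=4,fy=4,interpolation=cv2.INTER_CUBIC)
rr=4*12*333/(c['R']@np.array([452.7,316.6,80])+c['t'])[2];print(q,rr/4)
C=cv2.HoughCircles(cv2.GaussianBlur(w,(9,9),2),cv2.HOUGH_GRADIENT,1.5,20,param1=60,param2=12,minRadius=int(rr*.9),maxRadius=int(rr*1.1))
for k in C[0][:3]: print(k[:2]/4+[x0,y0],k[2]/4,plane(c,k[:2]/4+[x0,y0],80))
to([452.7,316.6,100],-np.pi/2)"
```

```text
[474.8  289.05 169.17]
[287.96 230.98] 15.746199888543204
[287.56 230.94] 16.5875 [[453.01 316.57  80.  ]]
[284.19 214.81] 14.375 [[455.85 303.35  80.  ]]
[258.31 215.19] 17.0 [[475.24 303.58  80.  ]]
to [452.7, 316.6, 100] shift [-27.46  22.21  69.3 ] after-turn shift [-27.49  22.16  69.3 ] rotvec [ 0. -0. -0.] clock 45.8
```

Emit:
send_rows:
  series:
    - [[-13,11,0],[0,0,0],45]
    - [[-13,11,15],[0,0,0],45]
    - [[0,0,22],[0,0,0],45]
    - [[0,0,25],[0,0,0],45]
    - [[0,0,25],[0,0,0],45]
    - [[0,0,20],[0,0,0],45]
    - [[0,0,4],[0,0,0],45]
    - [[0,0,0],[0,0,0],45]

```text
clock: 46.6
position: [452.7, 315.4, 58.3]
ee_rot: [-0.706, 0.708, -0.0, -0.001]
contact_force: [0.6, -1.0, 0.8]
gripper_width: 45.5
grasp_force: 0.0
```

Emit:
send_rows:
  series:
    - [[0,0,0],[0,0,0],45]
    - [[0,0,0],[0,0,0],15]
    - [[0,0,0],[0,0,0],15]
    - [[0,0,0],[0,0,0],15]
    - [[0,0,0],[0,0,0],15]
    - [[0,0,0],[0,0,0],15]

```text
clock: 47.2
position: [453.1, 316.5, 60.1]
ee_rot: [-0.707, 0.708, -0.0, 0.001]
contact_force: [-2.4, -1.3, 6.0]
gripper_width: 22.1
grasp_force: 58.8
```

```bash
python3 -c "
from h import *
to([560,0,180],-np.pi/2+phi);to([*A,180],-np.pi/2+phi)"
```

```text
to [560, 0, 180] shift [ 316.21 -107.57 -120.12] after-turn shift [ 312.2  -118.97 -119.85] rotvec [-0.    0.    0.04] clock 47.2
to [np.float64(631.5), np.float64(-141.9), 180] shift [ 458.01 -179.26 -120.19] after-turn shift [ 451.25 -195.86 -119.85] rotvec [-0.    0.    0.04] clock 47.2
```

Emit:
send_rows:
  series:
    - [[0,0,-20],[0,0,0],15]
    - [[0,0,-40],[0,0,0],15]
    - [[0,0,-45],[0,0,0.037],15]
    - [[37,-16,-15],[0,0,0],15]
    - [[38,-16,0],[0,0,0],15]
    - [[38,-16,0],[0,0,0],15]
    - [[38,-16,0],[0,0,0],15]
    - [[38,-16,0],[0,0,0],15]

```text
clock: 48.0
position: [525.0, 122.5, 178.8]
ee_rot: [-0.693, 0.721, 0.0, 0.0]
contact_force: [1.1, -0.2, -0.5]
gripper_width: 22.2
grasp_force: 59.3
```

Emit:
send_rows:
  series:
    - [[38,-16,0],[0,0,0],15]
    - [[38,-16,0],[0,0,0],15]
    - [[38,-16,0],[0,0,0],15]
    - [[38,-16,0],[0,0,0],15]
    - [[38,-17,0],[0,0,0],15]
    - [[38,-17,0],[0,0,0],15]
    - [[20,-10,0],[0,0,0],15]
    - [[10,-5,0],[0,0,0],15]

```text
clock: 48.8
position: [627.9, -140.2, 177.9]
ee_rot: [-0.692, 0.722, 0.0, -0.0]
contact_force: [-0.7, 0.0, -1.0]
gripper_width: 21.7
grasp_force: 59.3
```

Emit:
send_rows:
  series:
    - [[0,0,0],[0,0,0],15]
    - [[0,0,0],[0,0,0],15]
    - [[0,0,0],[0,0,0],15]

```text
clock: 49.1
position: [627.5, -136.9, 178.9]
ee_rot: [-0.694, 0.72, 0.0, 0.0]
contact_force: [-0.7, 0.2, 0.1]
gripper_width: 21.6
grasp_force: 59.3
```

Run:
```python
from h import *
s,p,T=pose();print(p);c,im=shot('wrist','w_ph2')
q=proj(c,[*A,57])[0];r=dark(im,q,7);print('holeA pred',q,r,plane(c,r[0],57))
# head top: dark low-sat blob between fingers; tip column/row
g=cv2.cvtColor(im,cv2.COLOR_RGB2GRAY);qt=proj(c,p+T@[0,0,-19.9])[0];x0,y0=(qt-45).astype(int);w=cv2.resize(g[y0:y0+90,x0:x0+90],None,fx=3,fy=3)
z=(np.array(c['R'])@(p+T@[0,0,-19.9])+c['t'])[2];rr=3*12*333/z;print(qt,rr/3)
C=cv2.HoughCircles(cv2.GaussianBlur(w,(9,9),2),cv2.HOUGH_GRADIENT,1.5,20,param1=40,param2=12,minRadius=int(rr*.9),maxRadius=int(rr*1.1))
for k in C[0][:3]:
    k=k/3;q=k[:2]+[x0,y0];print(q,k[2],'off tool',T.T@(plane(c,q,p[2]+19.9)[0]-p))
# same test on w_ph1 is known: offset 2.16,-0.37
for y in range(195,240,3): print(y,g[y,236:282:3])
```

```text
[ 627.51 -136.89  178.91]
holeA pred [253.71 178.37] (array([253.24, 177.92]), np.int32(175)) [[ 631.87 -142.3    57.  ]]
[259.35 279.12] 28.222840920441854
[259.25 267.25] 30.133333 off tool [  5.73  -0.05 -19.9 ]
[259.75 276.75] 27.383333 off tool [  1.15   0.17 -19.9 ]
[265.75 283.75] 26.783333 off tool [ -2.28   2.74 -19.9 ]
195 [168 164 166 100 101 101  98  99  98 111 166 168 173 192 255 255]
198 [171 164 167 162 169 164 164 166 157 159 163 169 172 191 255 255]
201 [168 165 167 162 168 166 165 170 162 163 164 167 171 192 255 255]
204 [165 161 165 160 165 165 165 167 161 162 165 166 176 234 254 255]
207 [167 162 161 160 166 163 166 165 162 164 165 167 184 243 243 165]
210 [163 163 164 162 162 162 161 161 187 167 164 165 183 245 246 168]
213 [162 162 164 160 168 152 156 163 194 224 170 164 182 245 245 165]
216 [164 160 161 157 166 150 152 161 193 225 217 165 185 244 244 167]
219 [162 158 159 155 165 141 146 130 141 201 217 163 194 245 244 165]
222 [166 155 161 157  89  79  77  81  85  88  94 131 192 245 243 155]
225 [162 160 125  74  79  78  80  80  81  92  93  99 107 232 243 150]
228 [162 132  73  75  76  76  77  76  82  85  91  98 106 118 242 155]
231 [161  75  71  72  75  73  77  78  82  88  93  97 100 108 155 151]
234 [131  69  70  75  72  75  75  79  85  88  93  96 103 105  92 144]
237 [ 75  68  68  73  73  72  73  80  79  85  90  98 102 105  74 124]
```

Emit:
send_rows:
  series:
    - [[3.7,-4.3,10],[0,0,0],15]
    - [[0,0,15],[0,0,0],15]
    - [[0,0,15],[0,0,0],15]
    - [[0,0,7],[0,0,0],15]
    - [[0,0,0],[0,0,0],15]
    - [[0,0,0],[0,0,0],15]
    - [[0,0,0],[0,0,0],15]

```text
clock: 49.85
position: [632.6, -142.1, 132.7]
ee_rot: [-0.693, 0.721, -0.001, 0.001]
contact_force: [0.1, 0.3, 0.4]
gripper_width: 21.6
grasp_force: 59.3
```

```bash
python3 -c "
from h import *
s,p,T=pose();to([631.85,-140.8,81.1],-np.pi/2+phi);print(p)
c,im=shot('wrist','w_ph3');q=proj(c,[631.8,-142.2,57])[0];print(q,dark(im,q,7),proj(c,p+T@[1.4,0,56.]))"
```

```text
to [631.85, -140.8, 81.1] shift [-1.3   0.94 51.57] after-turn shift [-1.3   0.85 51.57] rotvec [-0. -0. -0.] clock 49.85
[ 632.65 -142.13  132.67]
[260.31 202.77] (array([260.03, 202.6 ]), np.int32(203)) [[258.97 211.24]]
```

Emit:
send_rows:
  series:
    - [[-1.1,0.6,0],[0,0,0],15]
    - [[0,0,0],[0,0,0],15]
    - [[0,0,5],[0,0,0],15]
    - [[0,0,5],[0,0,0],15]
    - [[0,0,5],[0,0,0],15]
    - [[0,0,5],[0,0,0],15]
    - [[0,0,0],[0,0,0],15]

```text
clock: 50.6
position: [630.8, -140.9, 110.4]
ee_rot: [-0.693, 0.721, 0.001, -0.001]
contact_force: [-0.1, -1.0, -0.4]
gripper_width: 22.1
grasp_force: 59.3
```

```bash
python3 -c "
from h import *
s,p,T=pose();to([631.85,-140.8,81.1],-np.pi/2+phi);print(p,s['contact_force'])"
```

```text
to [631.85, -140.8, 81.1] shift [-0.18 -1.14 29.33] after-turn shift [-0.18 -1.07 29.33] rotvec [ 0.  0. -0.] clock 50.6
[ 630.77 -140.94  110.43] [-0.1  -1.01 -0.41]
```

Emit:
send_rows:
  series:
    - [[-0.2,-0.6,4],[0,0,0],15]
    - [[0,0,5],[0,0,0],15]
    - [[0,0,5],[0,0,0],15]
    - [[0,0,4],[0,0,0],15]
    - [[0,0,0],[0,0,0],15]

```text
clock: 51.1
position: [631.5, -140.8, 92.8]
ee_rot: [-0.693, 0.721, 0.001, -0.001]
contact_force: [-0.1, 0.1, 0.5]
gripper_width: 21.5
grasp_force: 59.3
```

Emit:
send_rows:
  series:
    - [[0,0,3],[0,0,0],15]
    - [[0,0,3],[0,0,0],15]
    - [[0,0,2],[0,0,0],15]
    - [[0,0,0],[0,0,0],15]
    - [[0,0,0],[0,0,0],15]

```text
clock: 51.6
position: [632.1, -140.8, 85.8]
ee_rot: [-0.693, 0.721, -0.0, 0.0]
contact_force: [0.3, 0.9, 0.3]
gripper_width: 22.1
grasp_force: 59.3
```

Emit:
send_rows:
  series:
    - [[0,0,2],[0,0,0],15]
    - [[0,0,1.5],[0,0,0],15]
    - [[0,0,0.5],[0,0,0],15]
    - [[0,0,0],[0,0,0],15]
    - [[0,0,0],[0,0,0],15]

```text
clock: 52.1
position: [632.1, -140.8, 81.8]
ee_rot: [-0.693, 0.721, -0.0, 0.0]
contact_force: [-0.1, -0.3, -0.4]
gripper_width: 21.8
grasp_force: 59.3
```

Emit:
send_rows:
  series:
    - [[0,0,0.8],[0,0,0],15]
    - [[0,0,0.5],[0,0,0],15]
    - [[0,0,0],[0,0,0],15]
    - [[0,0,0],[0,0,0],15]

```text
clock: 52.5
position: [632.3, -140.9, 81.2]
ee_rot: [-0.693, 0.721, -0.0, 0.0]
contact_force: [-1.5, 0.5, 4.8]
gripper_width: 21.6
grasp_force: 59.8
```

Emit:
send_rows:
  series:
    - [[0,0,0],[0,0,0],45]
    - [[0,0,0],[0,0,0],45]
    - [[0,0,0],[0,0,0],45]
    - [[0,0,-15],[0,0,0],45]
    - [[0,0,-30],[0,0,0],45]
    - [[0,0,-40],[0,0,0],45]
    - [[0,40,-40],[0,0,0],45]
    - [[0,40,-30],[0,0,0],45]

```text
clock: 53.3
position: [557.0, -137.9, 231.9]
ee_rot: [-0.693, 0.721, -0.001, 0.0]
contact_force: [0.0, -0.1, 2.3]
gripper_width: 45.1
grasp_force: 0.0
```

Emit:
send_rows:
  series:
    - [[0,40,0],[0,0,0],45]
    - [[0,40,0],[0,0,0],45]
    - [[0,0,0],[0,0,0],45]
    - [[0,0,0],[0,0,0],45]

```text
clock: 53.7
position: [476.5, -134.8, 231.5]
ee_rot: [-0.693, 0.721, -0.001, 0.001]
contact_force: [-0.2, 0.4, 0.1]
gripper_width: 44.8
grasp_force: 0.0
```

Run:
```python
from h import *
print(pose()[1])
S=camera_info('scene');s0=np.load('pics/scene0.npy');a=get_image('scene');D=camera_info('side');b=get_image('side')
w=camera_info('wrist')
for n,P in(('A',[632,-142.2]),('B',[641.1,118.5])):
    for c,im,nm in((S,a,'scene'),(D,b,'side')):
        q=proj(c,[[*P,67],[*P,101]]);print(n,nm,q.ravel())
cv2.imwrite('pics/fin.png',np.hstack([cv2.resize(a[175:275,215:295,::-1],(400,500),interpolation=cv2.INTER_CUBIC),cv2.resize(b[125:225,220:310,::-1],(400,500),interpolation=cv2.INTER_CUBIC)]))
```

```text
[ 476.48 -134.83  231.46]
A scene [230.21 194.95 229.88 189.79]
A side [289.67 190.79 290.28 181.33]
B scene [272.75 251.05 273.18 246.55]
B side [241.29 146.32 240.89 137.37]
```

Viewing budget is used up, so this check is numeric: pin heads, an empty mat, and the bystanders against the first scene image.

Run:
```python
from h import *
s0=np.load('pics/scene0.npy');S=camera_info('scene');a=get_image('scene');D=camera_info('side');b=get_image('side')
for n,P in(('A',[632,-142.2]),('B',[641.1,118.5])):
    Q=[]
    for c,im in((S,a),(D,b)):
        q=proj(c,[*P,84])[0];r=dark(im,q,7,90);Q.append(r[0]);print(n,q,r)
    print(tri(S,Q[0],D,Q[1]),'want z~84')
df=(np.abs(a.astype(int)-s0).max(2)>60).astype(np.uint8);df=cv2.morphologyEx(df,cv2.MORPH_OPEN,np.ones((3,3)))
n,l,st,ce=cv2.connectedComponentsWithStats(df)
print([(st[i,:5].tolist()) for i in range(1,n) if st[i,4]>15])
m=blanks(S,a,mn=20);print('2-spot bodies seen in scene',[x.mean(0) for x in m])
c,im=load('w_pinned1');print(pose()[0]['clock'])
c=camera_info('wrist');im=get_image('wrist')
g=cv2.cvtColor(im,cv2.COLOR_RGB2GRAY)
for k in(-1,0,1,2):
    P=nest(k);q=proj(c,[[*(P-19*U),52],[*(P+19*U),52]]);print(k,q.ravel(),[int(g[int(y),int(x)]) for x,y in q if 0<=y<384 and 0<=x<512])
```

```text
A [230.04 192.39] (array([229.65, 191.8 ]), np.int32(180))
A [289.97 186.12] (array([286.25, 185.12]), np.int32(51))
(array([ 628.44, -139.4 ,   87.62]), np.float64(8.165649353884874)) want z~84
B [272.97 248.82] (array([273.11, 249.42]), np.int32(127))
B [241.09 141.89] (array([244.01, 141.11]), np.int32(108))
(array([646.44, 118.33,  85.24]), np.float64(6.764041947819279)) want z~84
[[394, 0, 92, 45, 2013], [397, 12, 5, 4, 20], [372, 19, 31, 27, 456], [437, 19, 75, 91, 2265], [406, 32, 5, 4, 18], [289, 35, 98, 101, 3431], [267, 60, 21, 14, 226], [265, 79, 37, 31, 620], [409, 94, 15, 9, 63], [373, 101, 12, 13, 76], [258, 111, 30, 33, 554], [372, 118, 10, 9, 60], [369, 128, 17, 16, 169], [324, 130, 7, 6, 34], [404, 131, 22, 24, 187], [234, 132, 12, 10, 74], [433, 134, 6, 5, 26], [315, 138, 6, 4, 21], [242, 140, 12, 8, 64], [222, 149, 11, 9, 62], [393, 154, 14, 11, 76], [228, 158, 13, 9, 64], [386, 174, 19, 15, 151], [222, 190, 15, 13, 126], [290, 196, 10, 10, 61], [229, 206, 15, 12, 108], [240, 217, 8, 7, 38], [201, 219, 10, 13, 71], [235, 220, 6, 6, 26], [246, 224, 32, 35, 351], [312, 224, 5, 4, 18], [241, 228, 6, 7, 30], [472, 235, 16, 25, 206], [248, 237, 5, 6, 23], [275, 242, 8, 9, 36], [254, 245, 7, 7, 34], [219, 250, 14, 20, 119], [331, 260, 32, 31, 489], [489, 263, 18, 26, 367], [223, 279, 6, 5, 24], [348, 377, 25, 7, 142]]
2-spot bodies seen in scene [array([43.77, 40.69])]
53.9
-1 [133.24 248.78  97.87 248.81] [254, 150]
0 [137.48 281.1  103.31 281.13] [186, 174]
1 [141.45 311.32 108.39 311.35] [44, 53]
2 [145.16 339.63 113.15 339.66] [47, 47]
```

Run:
```python
from h import *
s0=np.load('pics/scene0.npy');d0=np.load('pics/side0.npy');S=camera_info('scene');a=get_image('scene');D=camera_info('side');b=get_image('side')
G=lambda i:cv2.GaussianBlur(cv2.cvtColor(i,cv2.COLOR_RGB2GRAY),(3,3),0)
for k in(-2,-1,0,1,2):
    P=nest(k);o=[]
    for c,i,j in((S,a,s0),(D,b,d0)):
        for e in(-21,21):
            x,y=np.round(proj(c,[*(P+e*U),52])[0]).astype(int);o+=[(int(G(j)[y,x]),int(G(i)[y,x]))]
    print(k,o)
# bystanders: hammer (yellow handle), can, mug by bright blobs in side view
for nm,i in(('0',d0),('now',b)):
    h=cv2.inRange(cv2.cvtColor(i,cv2.COLOR_RGB2HSV),(20,90,120),(32,255,255));h[:130]=0;M2=cv2.moments(h[130:200,260:340],True);print(nm,'handle',M2['m10']/M2['m00'],M2['m01']/M2['m00'],M2['m00'])
print([cv2.matchTemplate(b[y-12:y+h+12,x-12:x+w+12],d0[y:y+h,x:x+w],cv2.TM_CCOEFF_NORMED).max() for x,y,w,h in((328,203,36,44),(210,95,22,44),(265,140,60,52))],[np.array(cv2.minMaxLoc(cv2.matchTemplate(b[y-12:y+h+12,x-12:x+w+12],d0[y:y+h,x:x+w],cv2.TM_CCOEFF_NORMED))[3])-12 for x,y,w,h in((328,203,36,44),(210,95,22,44),(265,140,60,52))])
```

```text
-2 [(114, 101), (145, 80), (147, 156), (202, 89)]
-1 [(118, 226), (158, 103), (159, 236), (185, 126)]
0 [(110, 108), (158, 85), (154, 130), (186, 172)]
1 [(106, 83), (155, 97), (169, 122), (188, 235)]
2 [(104, 88), (153, 99), (160, 126), (183, 78)]
0 handle 39.904761904761905 38.63492063492063 126.0
now handle 38.02272727272727 36.52272727272727 44.0
[np.float32(0.9982028), np.float32(0.5003757), np.float32(0.73820645)] [array([0, 0]), array([-2,  1]), array([0, 0])]
```

Emit:
send_rows:
  series:
    - [[-9,-20,-10],[0,0,0],85]
    - [[-9,-20,-10],[0,0,0],85]
    - [[-9,-20,0],[0,0,0],85]
    - [[0,0,0],[0,0,0],85]
    - [[0,0,0],[0,0,0],85]
    - [[0,0,0],[0,0,0],85]

```text
clock: 54.65
position: [537.2, -110.3, 250.4]
ee_rot: [-0.693, 0.721, 0.0, -0.0]
contact_force: [0.2, -0.3, -0.1]
gripper_width: 85.1
grasp_force: 0.0
```

Run:
```python
from h import *
print(pose()[1]);c,im=shot('wrist','w_last')
for k in(-2,-1,0,1,2):
    P=nest(k);q=proj(c,[*(P-14*U),52])[0];r=dark(im,q,5);X=plane(c,r[0],52)[0];m=X[:2]-M;print('nest',k,q,r,'rack xy of -x spot',m@U,m@u)
g=cv2.cvtColor(im,cv2.COLOR_RGB2GRAY)
for k in(-2,0,2):
    x,y=proj(c,[*(nest(k)-14*U),52])[0].astype(int);print(k);print(g[y-8:y+9:2,x-14:x+15:2])
for P in([632,-142.2],[641.1,118.5]):
    q=proj(c,[*P,101])[0];print('pin top',q,dark(im,q,14,95),plane(c,dark(im,q,14,95)[0],101))
```

```text
[ 537.21 -110.28  250.36]
nest -2 [182.21 183.98] (array([179.38, 184.19]), np.int32(63)) rack xy of -x spot -10.955351536755336 -79.76605996316214
nest -1 [184.83 218.67] (array([183.03, 219.32]), np.int32(75)) rack xy of -x spot -11.947503296680585 -39.22431583175109
nest 0 [187.28 251.09] (array([185.24, 251.67]), np.int32(78)) rack xy of -x spot -11.621725585204047 0.7352886088475395
nest 1 [189.57 281.45] (array([187.88, 281.75]), np.int32(69)) rack xy of -x spot -11.981271313704873 40.407819708893896
nest 2 [191.72 309.95] (array([190.41, 310.78]), np.int32(78)) rack xy of -x spot -12.324952946001074 81.20433202727673
-2
[[157 155 155 158 157 160 131 212 242 241 242 243 242 241 168]
 [159 157 156 155 159 160 132 207 242 244 243 243 243 241 167]
 [158 159 156 157 159 160 137 199 241 243 243 243 242 242 163]
 [158 154 157 157 157 161 138 196 242 243 242 243 242 241 164]
 [159 154 155 157 157 160 141 178 242 242 242 242 243 241 165]
 [159 157 156 158 155 162 144 161 240 242 241 241 241 242 219]
 [160 156 153 158 158 159 146 155 240 242 242 240 241 241 221]
 [159 160 157 157 157 15
[... 719 characters left out ...]
9 148 131 126 136]
 [ 83  87  87  83  81  83  69 149 185 186 184 181 142 124 138]
 [ 83  87  87  83  83  84  71 140 186 189 189 186 145 122 135]
 [ 85  87  88  86  86  86  73 128 184 190 188 187 146 120 134]
 [ 83  85  86  85  85  85  75  55  62 147 190 189 154 124 134]
 [ 82  88  87  84  84  84  74  52  41  57 190 194 162 122 133]
 [ 82  85  83  87  85  82  79  53  40  64 186 194 162 122 131]
 [ 83  84  87  83  84  86  77  59 109 181 188 191 161 120 148]
 [ 85  85  88  84  84  85  78  96 191 194 194 192 164 128 141]]
pin top [149.6  144.62] (array([164., 150.]), np.int32(1)) [[ 619.94 -136.93  101.  ]]
pin top [174.25 375.49] (array([175.28, 372.43]), np.int32(482)) [[639.43 114.16 101.  ]]
```

```bash
python3 -c "
from bench import job_done
print(job_done())"
```

```text
the job is handed in; nothing more can be done
None
```

I placed all four blanks in nests, laid the keeper bar in both saddles, pushed both lock pins home, and handed the job in at about 55 s; the last camera check confirmed the blanks, but each pin's seating rests mainly on its contact height and force, and no verdict was returned.

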